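# Set the ice ball freezer going on the drinks trolley

### The job

Slide back the cover of the little ice ball freezer, load every ice ball mould on the trolley side by side onto its sprung tray, and slide the cover fully shut over them. Then pick up the wooden-handled stylus and use its steel tip to push the recessed start button all the way in, holding it for about half a second. Lay the stylus back on its brass rest and leave the cover shut, knocking nothing over.

Things in the scene. Friction and masses are not known exactly. Their poses are not given: they have to be found in the camera images.
- freezer: steel freezer, fixed. Origin on the trolley top below the centre of the well; x away from the robot at yaw 0, y left, z up. The open well is 130 mm (x) by 256 mm (y) inside, walls 8 mm, rim 115 mm high. Thin rails at y = +-140 mm rise to 127 mm. Behind, x = 73 to 225 mm, a closed deck 115 mm high on which the cover parks. At the left end, y = 143 to 225 mm, the grey control pod, 114 mm high.
- cover (a joint): flat aluminium sliding cover (146 mm in x, 272 mm in y, top 121 mm above the trolley top), in m: 0 = fully shut over the well, 0.148 = fully open, parked on the rear deck. It slides along freezer +x to open, stays where it is left; friction about 2 N, light damping.
- cover_handle (a point): middle of the wooden handle on the middle of the cover, 139 mm above the trolley top: an upright bar 14 mm thick (freezer x), 70 mm long (freezer y), 30 mm tall, from 121 to 151 mm above the trolley top. Moves with the cover; when shut it is over the centre of the well.
- tray (a joint): how far the sprung tray has sunk, in m: 0 = empty, stop at 0.040. The spring gives 230 N/m, so each mould sinks it by about 7.7 mm; it moves straight down without tilting.
- tray_top (a point): centre of the tray's upper surface (124 mm in x by 250 mm in y, axes as the freezer's), 65 mm above the trolley top when empty. With fewer than two moulds on it a standing mould sticks up too high for the cover to pass; with two or more the tops are below the rim.
- button (a joint): how far the start button is pressed, in m: 0 = out, 0.005 = fully in; sprung, about 5 N at full travel; comes back out when let go.
- button_top (a point): centre of the start button's round plastic face, 15 mm across, 8 mm below the pod's face at the bottom of the recess (recess 18 mm square, 16 mm deep). Moves with the button. The press direction, in the freezer's axes, is (-0.866, 0, -0.5). Too narrow for a gripper finger.
- recess_mouth (a point): centre of the square mouth of the button's recess in the face of the grey pod, 64 mm above the trolley top; axes as the freezer's. The face looks to freezer +x and leans back: its normal is (0.866, 0, 0.5).
- stylus: the stylus: square wooden handle 110 mm long, 14 x 14 mm, with brass ferrules, and a steel tip 8 mm in diameter, 50 mm long; 0.06 kg. Body origin at the centre of the wooden handle; its -x axis runs along the tool to the steel tip. Starts on its rest with the tip towards the robot.
- stylus_tip (a point): the end of the stylus's steel tip, 105 mm from the centre of the handle along the stylus's -x.
- rest: brass stylus rest fixed to the trolley top: base 120 x 60 x 8 mm with two uprights, each 12 mm thick, at x = +-46 mm; origin at the centre of its underside, x along the stylus. Each upright has a trough 30 mm wide with its floor at 32 mm and lugs to 42 mm; the handle lies in both troughs. Between the uprights 80 mm are free for the fingers.
- rest_seat (a point): where the centre of the stylus handle lies on the rest, 39 mm above the trolley top.
- mould1: a capped ice ball mould: matt grey upright cylinder with a dark belt round its middle, 56 mm across, 58 mm tall, 0.18 kg; body origin at its centre (29 mm above its underside), z up along its axis. Starts standing on the trolley top on the robot's right. May be absent (then None).
- mould2: a capped ice ball mould: matt grey upright cylinder with a dark belt round its middle, 56 mm across, 58 mm tall, 0.18 kg; body origin at its centre (29 mm above its underside), z up along its axis. Starts standing on the trolley top on the robot's right. May be absent (then None).
- mould3: a capped ice ball mould: matt grey upright cylinder with a dark belt round its middle, 56 mm across, 58 mm tall, 0.18 kg; body origin at its centre (29 mm above its underside), z up along its axis. Starts standing on the trolley top on the robot's right. May be absent (then None).
- mould4: a capped ice ball mould: matt grey upright cylinder with a dark belt round its middle, 56 mm across, 58 mm tall, 0.18 kg; body origin at its centre (29 mm above its underside), z up along its axis. Starts standing on the trolley top on the robot's right. May be absent (then None).
- shaker_tin: steel shaker tin, 92 mm across, 140 mm tall, origin at the centre of its underside; bystander, stands beyond the freezer.
- boston_cup: glass Boston cup, 88 mm across, 125 mm tall, origin at the centre of its underside; bystander, stands beyond the freezer.
- bitters: amber bitters bottle, 52 mm across, 150 mm tall, origin at the centre of its underside; bystander, stands at the left.

How it is judged:
On the way, in this order (a step that is already met when the one before it is completed fails the run):
1. every mould rests on the sprung tray, none on top of another, let go, with the tray sunk under them (x of mould1 in the frame of tray_top between -0.062 and 0.062 m and y of mould1 in the frame of tray_top between -0.125 and 0.125 m and z of mould1 in the frame of tray_top between 0.02 and 0.04 m and x of mould2 in the frame of tray_top between -0.062 and 0.062 m and y of mould2 in the frame of tray_top between -0.125 and 0.125 m and z of mould2 in the frame of tray_top between 0.02 and 0.04 m and x of mould3 in the frame of tray_top between -0.062 and 0.062 m and y of mould3 in the frame of tray_top between -0.125 and 0.125 m and z of mould3 in the frame of tray_top between 0.02 and 0.04 m and x of mould4 in the frame of tray_top between -0.062 and 0.062 m and y of mould4 in the frame of tray_top between -0.125 and 0.125 m and z of mould4 in the frame of tray_top between 0.02 and 0.04 m and linear speed of each of mould1, mould2, mould3, mould4 below 0.03 m/s and value of joint tray above 0.009 m and contact force between the fingers and mould1 below 0.1 N and contact force between the fingers and mould2 below 0.1 N and contact force between the fingers and mould3 below 0.1 N and contact force between the fingers and mould4 below 0.1 N), for 0.3 s.
2. the cover is slid fully shut (within 5 mm) over the loaded tray (x of mould1 in the frame of tray_top between -0.062 and 0.062 m and y of mould1 in the frame of tray_top between -0.125 and 0.125 m and z of mould1 in the frame of tray_top between 0.02 and 0.04 m and x of mould2 in the frame of tray_top between -0.062 and 0.062 m and y of mould2 in the frame of tray_top between -0.125 and 0.125 m and z of mould2 in the frame of tray_top between 0.02 and 0.04 m and x of mould3 in the frame of tray_top between -0.062 and 0.062 m and y of mould3 in the frame of tray_top between -0.125 and 0.125 m and z of mould3 in the frame of tray_top between 0.02 and 0.04 m and x of mould4 in the frame of tray_top between -0.062 and 0.062 m and y of mould4 in the frame of tray_top between -0.125 and 0.125 m and z of mould4 in the frame of tray_top between 0.02 and 0.04 m and value of joint cover below 0.005 m), for 0.2 s.
3. with the cover shut, the stylus pushes the start button fully in (4 mm or more of 5) (value of joint cover below 0.005 m and value of joint button above 0.004 m and contact force between stylus and button above 0.5 N), for 0.2 s.
At the end, for the whole second after the job is handed in: Every mould present is on the tray, none on another, at rest; the tray has sunk 9 mm or more; the cover is shut within 5 mm; the button is out again; the stylus lies at rest on its rest, its handle in both troughs (centre within 20 mm along and 12 mm across of the seat, either way round) (all of step 2 and linear speed of each of mould1, mould2, mould3, mould4, stylus below 0.03 m/s and x of stylus in the frame of rest_seat between -0.02 and 0.02 m and y of stylus in the frame of rest_seat between -0.012 and 0.012 m and z of stylus in the frame of rest_seat between -0.006 and 0.006 m and angle between the x axis of stylus and the x axis of rest, either way round below 0.2 rad and value of joint tray above 0.009 m and value of joint button below 0.0015 m); the robot touches nothing.
It fails at once if the button is pushed with the gripper's fingers (contact force between the fingers and button above 1 N).
It fails at once if the glass cup is knocked over (angle between boston_cup's own z axis and vertical above 0.6 rad).
It fails at once if the shaker tin is knocked over (angle between shaker_tin's own z axis and vertical above 0.6 rad).
It fails at once if the bitters bottle is knocked over (angle between bitters's own z axis and vertical above 0.6 rad).
Of mould1, mould2, mould3, mould4 only 2 to 4 are there at a start; the rules pass over those that are not, and their reading is None.
At some moment in a run one of mould1, mould2, mould3, mould4 may be knocked a few centimetres aside while the robot is not near it.
Once in a run the grip may slacken for a moment while it holds something.
It also fails if it takes over 210 s, if anything falls off the work surface, if the arm or the gripper's body presses on something with over 40 N, if the wrist force passes 120 N, or if a joint passes its speed limit or range.

### The arm

A 6-joint arm with a two-finger parallel gripper is mounted at the origin on the work surface. World frame = base frame: x ahead of the robot, y to its left, z up, the work surface at z = 0. Lengths are in m, angles in rad, forces in N, time in s.
With the tool pointing down it reaches from about 0.3 to 0.875 m from the base axis. Payload 6.4 kg.
Tool frame: the origin (TCP) lies midway between the tips of the shut fingers; the grasp point (between the pads) lies 19 mm behind it (ctrl.pinch_z is the distance from the TCP to the grasp point, in m); z points along the fingers, y is the line along which they close (so a half turn about z gives the same grasp; the last joint's range is limited). The gripper opens to 85 mm and grips with 20 to 120 N. Pads are 22 mm wide; open, the fingers measure 114 mm over their backs; the gripper's body (76 mm by 85 mm) begins 54 mm behind the grasp point. The pads swing forward as they close: fully open they stand 13 mm farther back than shut.
Start: joints at [-1.374, 0.181, 1.607, -0, 1.354, -0.206], TCP at [0.225, -0.529, 0.231] pointing down, gripper open.
Joint ranges: [-2.99, 2.99], [-0.89, 2.07], [0.3, 2.58], [-1.14, 4.28], [0, 2.63], [-3.12, 3.12]. Speed limits (rad/s): [2.57, 2.57, 3.01, 3.14, 3.14, 3.14].

### API

Orientations are given as a unit quaternion [w, x, y, z].
In Python, from bench import ctrl gives the robot as it stands.
- The arm moves only by the tool apply_moves, never from a script. Its argument "moves" is a list of rows, each an object with "jaw": the opening, from 0 (shut) to 1 (fully open); "offset": the shift along the tool's x, y, z in mm, a list of three; "rot": the turn, a rotation vector about the tool's x, y, z in degrees, a list of three. In form: [{"jaw": jaw, "offset": [dx, dy, dz], "rot": [ax, ay, az]}, ...]. A call has exactly 5 rows; each row shifts and turns the commanded pose from where the row before left it, along the tool's axes as they then stand; what a row does not reach is not made up. A row lasts 1/8 s, in which the tool goes at most 62.5 mm and 10.7 degrees, less where a joint would pass 70% of its speed; a pose out of reach is approached as far as the arm can. A call is refused whole if a number of a shift passes 62.5 or a number of a turn 10.7, either way. A call with a gripper value outside its range is refused whole. The fingers move at their own pace and stop on an object; the grip force is fixed at half the most. Time passes only in rows, so rows that do not move let the fingers close, or fill a call up. It gives the time, the measured TCP pose, the force, the opening and the grip force at its end, in the units of the state.
- ctrl.get_obs(): the state, without advancing time (a new reading comes with each control period).
- ctrl.camera(name): name is "scene" or "top"; returns (picture, depth): 480x640x3 uint8, red, green, blue; 480x640 float32, m along the optical axis (not along the pixel's ray), 0 where there is no reading.
- ctrl.camera_params(name): a dict with "K" (3x3 intrinsics, pixels), "cam_to_world" (4x4, takes a point from camera to world coordinates). Camera axes: x right, y down, z forward; pixel columns grow to the right and rows downward; lengths in m; the calibration is good to about 2 mm. A picture is of the moment at which its call begins. camera_params takes no time and is no camera call.
- ctrl.hand_in(): hands the job in; it is judged then, once.
Trained networks look in the newest picture that a camera, given by its name, has taken for a name from the list of things; names that differ only in an ending like _2 or _b are one class to them, and where a whole thing is asked for, a point or a joint stands for the part that bears it (a point fixed in the world has none). Each returns a list of dicts, best first, with "score" (0 to 1); they miss things now and then, are a little off and sometimes report something else, mostly with a low value. They report only what shows in the picture. A call takes as long as a camera call.
- ctrl.outline_of(camera, target): "region" (480x640 bool, what is visible of it) and "position" ([column, row] in pixels, amid what is visible of it).
The state is a dict: "time_s": time; "q": joint angles; "dq": joint speeds; "joint_efforts": joint torques, N m; "eef_pos": TCP position; "eef_rot": TCP orientation; "wrist_force": force on the tool from outside, world axes, zero at the start; "torque": the same for the moment, N m; "opening": opening from 0.0 (shut) to 1.0 (fully open); "grasp_force": force on a finger pad.
Only numpy, scipy, OpenCV 4.12 (cv2) and the standard library are available. Lean on these libraries where they do the work, as an engineer would, in place of code of your own. Each camera call takes 0.05 s, during which the arm holds its last target. There are 200 camera calls.

## Working session

There is one attempt and no reset: what is moved stays moved. The work goes in short steps, Python scripts to look and compute and a tool call to move; the robot and the scene stay as the last step left them, time stands still between calls to the robot, and variables do not carry over. Pictures are saved under pics/ and viewed, at most 14 in all, crops included, and the job is handed in when it is done.

Besides the shell and the picture viewer there is one more tool, called in YAML: its name, and indented under it one key for each argument. apply_moves: Moves the arm, as the interface text tells. Its arguments: {"type":"object","properties":{"moves":{"type":"array"}},"required":["moves"]}

```bash
ls; mkdir -p pics; cat > h.py <<'E'
import numpy as np,cv2
from bench import ctrl
from scipy.spatial.transform import Rotation as R
def pose():
    o=ctrl.get_obs();q=o["eef_rot"];return np.array(o["eef_pos"]),R.from_quat([q[1],q[2],q[3],q[0]])
def cloud(cam):
    im,d=ctrl.camera(cam);p=ctrl.camera_params(cam);K=np.array(p["K"]);T=np.array(p["cam_to_world"])
    v,u=np.mgrid[:480,:640];P=np.stack([(u-K[0,2])/K[0,0]*d,(v-K[1,2])/K[1,1]*d,d],-1)
    W=P@T[:3,:3].T+T[:3,3];W[d==0]=np.nan
    return im,W
def save(im,n):cv2.imwrite("pics/"+n+".png",im[:,:,::-1])
E
python3 - <<'E'
from h import *
print(ctrl.get_obs())
for c in("top","scene"):
    im,W=cloud(c);save(im,c+"0")
    print(c,ctrl.camera_params(c)["cam_to_world"])
    for n in["freezer","cover","cover_handle","recess_mouth","button_top","stylus","stylus_tip","rest","mould1","shaker_tin","boston_cup","bitters"]:
        for r in ctrl.outline_of(c,n):
            m=r["region"];w=W[m];w=w[~np.isnan(w[:,0])]
            if len(w)==0: continue
            print(n,round(r["score"],2),np.round(r["position"]),m.sum(),np.round(np.median(w,0),3),np.round(np.percentile(w,2,axis=0),3),np.round(np.percentile(w,98,axis=0),3))
E
```

```text
pics
{'time_s': 0.0, 'q': array([-1.37427870e+00,  1.81537902e-01,  1.60800781e+00,  1.27081296e-05,
        1.35381206e+00, -2.06312167e-01]), 'dq': array([ 0.00051087,  0.00099438, -0.00110297,  0.00147804,  0.00141546,
       -0.00100718]), 'joint_efforts': array([-2.98284676e-04, -4.44867361e+01, -3.51341128e+01, -3.50381615e-04,
        9.04858840e-03,  2.56059587e-05]), 'eef_pos': array([ 0.22531597, -0.5284123 ,  0.23038602]), 'eef_rot': array([-8.82520192e-04,  9.79784394e-01,  2.00054400e-01,  1.05259093e-05]), 'wrist_force': array([-0.20785184,  1.17981405,  0.17960163]), 'torque': array([-0.02006003, -0.02239343, -0.0076112 ]), 'grasp_force': 0.0, 'opening': 1.0006153810474636}
top [[-0.00586841 -0.98737998  0.15826032  0.42760144]
 [-0.99995232  0.00702951  0.00677787  0.0055041 ]
 [-0.00780482 -0.158213   -0.98737416  1.04131185]
 [ 0.          0.          0.          1.        ]]
freezer 0.95 [318. 259.] 20364 [ 0.521 -0.002  0.117] [ 0.397 -0.152  0.045] [0.684 0.189 0.128]
freezer 0.36 [500. 284.] 706 [ 0.473 -0.403  0.057] [ 0.448 -0.446  0.001] [ 0.5   -0.384  0.061
[... 2656 characters left out ...]
3 0.003] [0.554 0.413 0.043]
mould1 0.98 [220. 168.] 545 [ 0.485 -0.396  0.045] [ 0.457 -0.43   0.004] [ 0.504 -0.383  0.061]
mould1 0.94 [258. 184.] 598 [ 0.46  -0.28   0.049] [ 0.426 -0.318  0.001] [ 0.477 -0.262  0.062]
mould1 0.82 [180. 187.] 632 [ 0.6   -0.402  0.048] [ 0.543 -0.48   0.001] [ 0.622 -0.388  0.061]
mould1 0.76 [226. 204.] 649 [ 0.563 -0.282  0.048] [ 0.533 -0.318  0.005] [ 0.582 -0.269  0.062]
shaker_tin 0.73 [182. 279.] 2936 [ 0.792 -0.097  0.099] [ 0.747 -0.157  0.01 ] [ 0.83  -0.072  0.141]
boston_cup 0.59 [267. 351.] 3004 [0.786 0.13  0.084] [0.748 0.091 0.013] [0.828 0.172 0.126]
bitters 0.7 [469. 417.] 1871 [0.637 0.447 0.091] [0.609 0.421 0.006] [0.649 0.469 0.151]
```

View pics/top0.png

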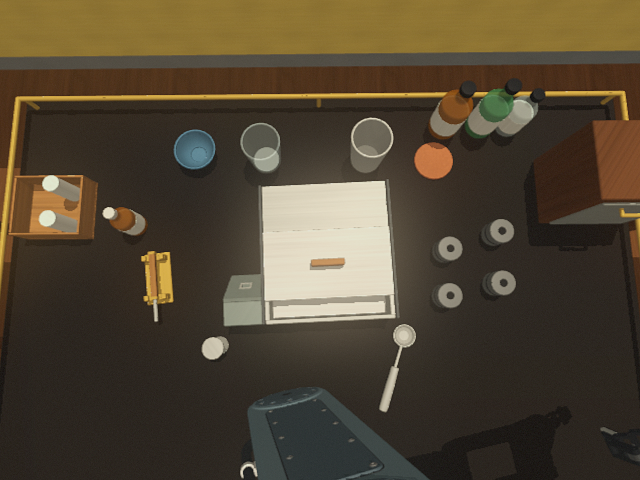

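View pics/scene0.png

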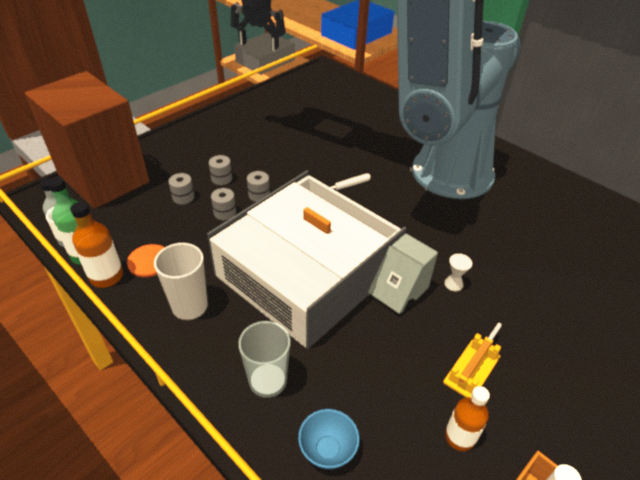

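Both views agree: four moulds at the right (top px (448,248), (498,232), (500,283), (448,295)), the cover partly shut with its handle at (327,262), the stylus on its rest at (153,280), and the recess in the pod at scene px (395,280). Next I'll fit the poses precisely.

```bash
cat >> h.py <<'E'
def moulds(W,cam):
    out=[]
    for r in ctrl.outline_of(cam,"mould1"):
        if not 200<r["region"].sum()<1100: continue
        w=W[r["region"]];w=w[(w[:,2]>.05)&(w[:,2]<.066)]
        if len(w)<60: continue
        c,rad=cv2.minEnclosingCircle(w[:,:2].astype(np.float32));out.append((round(r["score"],2),np.round(c,4),round(rad,4),np.round(w[:,:2].mean(0),4)))
    return out
def rect(w):
    (c,s,a)=cv2.minAreaRect(w[:,:2].astype(np.float32));return np.round(c,4),np.round(s,4),round(a,2)
E
cat > fit.py <<'E'
from h import *
from scipy.optimize import minimize
A=[]
for c in("top","scene"):
    im,W=cloud(c);
    print(c,"moulds",*moulds(W,c),sep="\n ")
    w=W.reshape(-1,3);w=w[~np.isnan(w[:,0])]
    near=(abs(w[:,0]-.52)<.09)&(abs(w[:,1])<.1)
    h=w[near&(w[:,2]>.138)&(w[:,2]<.16)];print("handle",len(h),rect(h))
    f=w[(w[:,0]>.35)&(w[:,0]<.72)&(abs(w[:,1])<.25)]
    rl=f[(f[:,2]>.1245)&(f[:,2]<.131)]
    for s in(1,-1):
        q=rl[(rl[:,1]*s>.1)&(rl[:,1]*s<.19)]
        if len(q)>20:
            vx,vy,x0,y0=cv2.fitLine(q[:,:2].astype(np.float32),cv2.DIST_HUBER,0,.01,.01).ravel();print("rail",s,len(q),"yaw deg",round(np.degrees(np.arctan(vy/vx)),2),"y at x=.5:",round(y0+(.5-x0)*vy/vx,4),np.round(np.percentile(q[:,0],[1,99]),3))
    top=f[(f[:,2]>.112)&(f[:,2]<.124)];print("topface",rect(top[(top[:,1]<.14)&(top[:,1]>-.17)]))
    A.append(f)
    for n in("stylus",):
        r=ctrl.outline_of(c,n)[0];w=W[r["region"]];q=w[(w[:,2]>.0425)&(w[:,2]<.051)];print(n,len(q),rect(q))
    r=W.reshape(-1,3);r=r[(abs(r[:,0]-.49)<.09)&(abs(r[:,1]-.385)<.06)]
    print("restbase",rect(r[(r[:,2]>.005)&(r[:,2]<.0105)]),"all",rect(r[(r[:,2]>.005)&(r[:,2]<.044)&(r[:,0]>.43)]))
E
python3 fit.py
```

```text
top
 moulds
 (0.98, array([ 0.4462, -0.2904]), 0.0281, array([ 0.4467, -0.2896]))
 (0.9, array([ 0.4742, -0.4113]), 0.0282, array([ 0.4744, -0.4103]))
 (0.84, array([ 0.5528, -0.2972]), 0.0284, array([ 0.5527, -0.296 ]))
 (0.66, array([ 0.5934, -0.417 ]), 0.0289, array([ 0.5923, -0.4157]))
handle 238 (array([ 0.5151, -0.0155]), array([0.0142, 0.0683]), 1.98)
rail 1 346 yaw deg 2.44 y at x=.5: 0.1223 [0.393 0.681]
rail -1 350 yaw deg 2.42 y at x=.5: -0.1559 [0.404 0.693]
topface (array([ 0.5426, -0.0063]), array([0.298 , 0.3032]), 2.43)
stylus 291 (array([0.4733, 0.3806]), array([0.1581, 0.0151]), 6.57)
restbase (array([0.4923, 0.3961]), array([0.1766, 0.0927]), 10.33) all (array([0.5025, 0.3914]), array([0.1444, 0.096 ]), 0.77)
scene
 moulds
 (0.93, array([ 0.5568, -0.2963]), 0.0292, array([ 0.5575, -0.2936]))
 (0.69, array([ 0.4761, -0.4115]), 0.0297, array([ 0.4795, -0.4078]))
 (0.63, array([ 0.5967, -0.4156]), 0.0302, array([ 0.5966, -0.4128]))
 (0.63, array([ 0.4484, -0.2887]), 0.0292, array([ 0.4517, -0.2867]))
handle 271 (array([ 0.5169, -0.0151]), array([0.0161, 0.0711]), 3.0)
rail 1 370 yaw deg 2.56 y at x=.5: 0.1231 [0.394 0.685]
rail -1 307 yaw deg 2.5 y at x=.5: -0.155 [0.406 0.697]
topface (array([ 0.5436, -0.0072]), array([0.3016, 0.3035]), 2.18)
stylus 431 (array([0.4744, 0.381 ]), array([0.1589, 0.0144]), 6.44)
restbase (array([0.4962, 0.3753]), array([0.119 , 0.0772]), 7.34) all (array([0.4933, 0.3746]), array([0.1251, 0.0771]), 6.83)
```

```bash
cat > plan.py <<'E'
import json,sys
from h import *
F0=np.array([.4670,-.0178]);FY=2.47
def fz(x,y,z): # freezer mm -> world
    a=np.radians(FY);return np.array([F0[0]+(x*np.cos(a)-y*np.sin(a))/1e3,F0[1]+(x*np.sin(a)+y*np.cos(a))/1e3,z/1e3])
def down(yaw,tilt=0): # tool x at yaw deg, z down; tilt about tool y
    a=np.radians(yaw);c,s=np.cos(a),np.sin(a)
    return R.from_matrix(np.array([[c,s,0],[s,-c,0],[0,0,-1]]))*R.from_euler('y',tilt,degrees=True)
def plan(wps,step=50,start=None):
    """wps: (xyz m, Rotation, jaw, [extra hold rows],[step])"""
    p,r=start if start else pose();rows=[]
    for w in wps:
        t,rt,jaw=w[:3];hold=w[3] if len(w)>3 else 0;st=w[4] if len(w)>4 else step
        d=np.linalg.norm(t-p)*1e3;ang=np.degrees((r.inv()*rt).magnitude())
        n=max(1,int(np.ceil(max(d/st,ang/10))));p0,r0=p,r;rv=(r0.inv()*rt).as_rotvec()
        for k in range(1,n+1):
            o=np.round(r.inv().apply(p0+(t-p0)*k/n-p)*1e3);p=p+r.apply(o)/1e3
            dr=np.round(np.degrees((r.inv()*r0*R.from_rotvec(rv*k/n)).as_rotvec()),1);r=r*R.from_rotvec(np.radians(dr))
            rows.append({"jaw":jaw,"offset":[float(x)+0 for x in o],"rot":[float(x)+0 for x in dr]})
        for _ in range(hold): rows.append({"jaw":jaw,"offset":[0,0,0],"rot":[0,0,0]})
    while len(rows)%5: rows.append({"jaw":rows[-1]["jaw"],"offset":[0,0,0],"rot":[0,0,0]})
    for i in range(0,len(rows),5): print(json.dumps(rows[i:i+5]).replace(".0,",",").replace(".0]","]").replace(" ",""))
    print("end",np.round(p,4));return p,r
E
python3 - <<'E'
from plan import *
D=down(FY+90);h=fz(49,0,0)
plan([(np.array([.40,-.30,.26]),down(60),.5),(h+[0,0,.2],D,.5),(h+[0,0,.127],D,.5),(h+[0,0,.127],D,0,4)])
E
```

```text
[{"jaw":0.5,"offset":[42,-24,-5],"rot":[0,0,-6.2]},{"jaw":0.5,"offset":[44,-19,-5],"rot":[0,0,-6.1]},{"jaw":0.5,"offset":[46,-14,-4],"rot":[0,0,-6.2]},{"jaw":0.5,"offset":[47,-9,-5],"rot":[0,0,-6.1]},{"jaw":0.5,"offset":[47,-5,-5],"rot":[0,0,-6.2]}]
[{"jaw":0.5,"offset":[48,1,-5],"rot":[0,0,-6.1]},{"jaw":0.5,"offset":[44,-6,9],"rot":[0,0,-4.6]},{"jaw":0.5,"offset":[43,-2,8],"rot":[0,0,-4.7]},{"jaw":0.5,"offset":[44,1,9],"rot":[0,0,-4.6]},{"jaw":0.5,"offset":[44,5,8],"rot":[0,0,-4.7]}]
[{"jaw":0.5,"offset":[43,8,9],"rot":[0,0,-4.6]},{"jaw":0.5,"offset":[42,12,9],"rot":[0,0,-4.6]},{"jaw":0.5,"offset":[42,15,8],"rot":[0,0,-4.7]},{"jaw":0.5,"offset":[0,0,37],"rot":[0,0,0]},{"jaw":0.5,"offset":[0,0,36],"rot":[0,0,0]}]
[{"jaw":0,"offset":[0,0,0],"rot":[0,0,0]},{"jaw":0,"offset":[0,0,0],"rot":[0,0,0]},{"jaw":0,"offset":[0,0,0],"rot":[0,0,0]},{"jaw":0,"offset":[0,0,0],"rot":[0,0,0]},{"jaw":0,"offset":[0,0,0],"rot":[0,0,0]}]
end [ 0.5162 -0.0154  0.1273]
```

apply_moves:
  moves:
    - {"jaw": 0.5, "offset": [42, -24, -5], "rot": [0, 0, -6.2]}
    - {"jaw": 0.5, "offset": [44, -19, -5], "rot": [0, 0, -6.1]}
    - {"jaw": 0.5, "offset": [46, -14, -4], "rot": [0, 0, -6.2]}
    - {"jaw": 0.5, "offset": [47, -9, -5], "rot": [0, 0, -6.1]}
    - {"jaw": 0.5, "offset": [47, -5, -5], "rot": [0, 0, -6.2]}

```text
time_s: 2.22
eef_pos: [0.3711, -0.337, 0.2556]
eef_rot: [0.0, 0.891, 0.455, 0.0]
wrist_force: [0.7, 0.6, 0.1]
opening: 0.501
grasp_force: 0.0
```

apply_moves:
  moves:
    - {"jaw": 0.5, "offset": [48, 1, -5], "rot": [0, 0, -6.1]}
    - {"jaw": 0.5, "offset": [44, -6, 9], "rot": [0, 0, -4.6]}
    - {"jaw": 0.5, "offset": [43, -2, 8], "rot": [0, 0, -4.7]}
    - {"jaw": 0.5, "offset": [44, 1, 9], "rot": [0, 0, -4.6]}
    - {"jaw": 0.5, "offset": [44, 5, 8], "rot": [0, 0, -4.7]}

```text
time_s: 2.85
eef_pos: [0.4668, -0.1363, 0.2262]
eef_rot: [0.0, 0.773, 0.634, 0.0]
wrist_force: [1.2, -0.9, 0.7]
opening: 0.497
grasp_force: 0.0
```

apply_moves:
  moves:
    - {"jaw": 0.5, "offset": [43, 8, 9], "rot": [0, 0, -4.6]}
    - {"jaw": 0.5, "offset": [42, 12, 9], "rot": [0, 0, -4.6]}
    - {"jaw": 0.5, "offset": [42, 15, 8], "rot": [0, 0, -4.7]}
    - {"jaw": 0.5, "offset": [0, 0, 0], "rot": [0, 0, 0]}
    - {"jaw": 0.5, "offset": [0, 0, 0], "rot": [0, 0, 0]}

```text
time_s: 3.48
eef_pos: [0.5162, -0.0155, 0.2003]
eef_rot: [0.0, 0.692, 0.722, -0.0]
wrist_force: [-0.3, -0.2, 0.0]
opening: 0.504
grasp_force: 0.0
```

```bash
python3 - <<'E'
from plan import *
p,r=pose();print(p,np.degrees((r.inv()*down(92.47)).as_rotvec()))
D=down(FY+90);h=fz(49,0,0);o=fz(149,0,0)
plan([(h+[0,0,.127],D,.5),(h+[0,0,.127],D,0,3),(o+[0,0,.127],D,0,1,25),(o+[0,0,.127],D,.5,2),(o+[0,0,.23],D,.9)])
E
```

```text
[ 0.51618817 -0.01549812  0.20033433] [-0.00958138  0.02131316  0.01839357]
[{"jaw":0.5,"offset":[0,0,37],"rot":[0,0,0]},{"jaw":0.5,"offset":[0,0,36],"rot":[0,0,0]},{"jaw":0,"offset":[0,0,0],"rot":[0,0,0]},{"jaw":0,"offset":[0,0,0],"rot":[0,0,0]},{"jaw":0,"offset":[0,0,0],"rot":[0,0,0]}]
[{"jaw":0,"offset":[0,0,0],"rot":[0,0,0]},{"jaw":0,"offset":[0,25,0],"rot":[0,0,0]},{"jaw":0,"offset":[0,25,0],"rot":[0,0,0]},{"jaw":0,"offset":[0,25,0],"rot":[0,0,0]},{"jaw":0,"offset":[0,25,0],"rot":[0,0,0]}]
[{"jaw":0,"offset":[0,0,0],"rot":[0,0,0]},{"jaw":0.5,"offset":[0,0,0],"rot":[0,0,0]},{"jaw":0.5,"offset":[0,0,0],"rot":[0,0,0]},{"jaw":0.5,"offset":[0,0,0],"rot":[0,0,0]},{"jaw":0.9,"offset":[0,0,-34],"rot":[0,0,0]}]
[{"jaw":0.9,"offset":[0,0,-34],"rot":[0,0,0]},{"jaw":0.9,"offset":[0,0,-35],"rot":[0,0,0]},{"jaw":0.9,"offset":[0,0,0],"rot":[0,0,0]},{"jaw":0.9,"offset":[0,0,0],"rot":[0,0,0]},{"jaw":0.9,"offset":[0,0,0],"rot":[0,0,0]}]
end [ 0.6161 -0.0111  0.2303]
```

Tracking is excellent.

apply_moves:
  moves:
    - {"jaw": 0.5, "offset": [0, 0, 37], "rot": [0, 0, 0]}
    - {"jaw": 0.5, "offset": [0, 0, 36], "rot": [0, 0, 0]}
    - {"jaw": 0, "offset": [0, 0, 0], "rot": [0, 0, 0]}
    - {"jaw": 0, "offset": [0, 0, 0], "rot": [0, 0, 0]}
    - {"jaw": 0, "offset": [0, 0, 0], "rot": [0, 0, 0]}

```text
time_s: 4.1
eef_pos: [0.5164, -0.0163, 0.128]
eef_rot: [0.001, 0.692, 0.722, -0.0]
wrist_force: [-1.1, -3.4, -6.4]
opening: 0.145
grasp_force: 62.1
```

apply_moves:
  moves:
    - {"jaw": 0, "offset": [0, 0, 0], "rot": [0, 0, 0]}
    - {"jaw": 0, "offset": [0, 25, 0], "rot": [0, 0, 0]}
    - {"jaw": 0, "offset": [0, 25, 0], "rot": [0, 0, 0]}
    - {"jaw": 0, "offset": [0, 25, 0], "rot": [0, 0, 0]}
    - {"jaw": 0, "offset": [0, 25, 0], "rot": [0, 0, 0]}

```text
time_s: 4.72
eef_pos: [0.6158, -0.0121, 0.128]
eef_rot: [-0.001, 0.692, 0.722, -0.002]
wrist_force: [-82.3, -8.8, 32.5]
opening: 0.148
grasp_force: 69.0
```

apply_moves:
  moves:
    - {"jaw": 0, "offset": [0, 0, 0], "rot": [0, 0, 0]}
    - {"jaw": 0.5, "offset": [0, 0, 0], "rot": [0, 0, 0]}
    - {"jaw": 0.5, "offset": [0, 0, 0], "rot": [0, 0, 0]}
    - {"jaw": 0.5, "offset": [0, 0, 0], "rot": [0, 0, 0]}
    - {"jaw": 0.9, "offset": [0, 0, -34], "rot": [0, 0, 0]}

```text
time_s: 5.35
eef_pos: [0.6141, -0.0104, 0.159]
eef_rot: [-0.002, 0.692, 0.722, -0.001]
wrist_force: [1.1, 0.4, 0.5]
opening: 0.698
grasp_force: 0.0
```

```bash
python3 - <<'E'
from plan import *
for c in("top","scene"):
    im,W=cloud(c)
    print(c,"moulds",*moulds(W,c),sep="\n ")
    w=W.reshape(-1,3);w=w[~np.isnan(w[:,0])]
    t=fz(0,0,0)[:2];q=w[(np.hypot(*(w[:,:2]-t).T)<.05)];print("tray z",np.median(q[:,2]))
    # pod face
    a=np.radians(FY);f=w.copy();f[:,:2]=(w[:,:2]-F0)@np.array([[np.cos(a),-np.sin(a)],[np.sin(a),np.cos(a)]])
    if c=="scene":
        g=f[(f[:,1]>.147)&(f[:,1]<.222)&(f[:,0]>-.05)&(f[:,0]<.15)&(f[:,2]>.02)&(f[:,2]<.108)]
        s=g[:,0]*.866+g[:,2]*.5;print("face n.p hist",np.round(np.percentile(s,[5,25,50,75,95]),4),"mouth x",(np.median(s)-.032)/.866, "podtop", np.round(np.percentile(f[(f[:,1]>.147)&(f[:,1]<.222)&(f[:,2]>.11)&(f[:,2]<.117)&(f[:,0]>-.1)&(f[:,0]<.2)],[1,99],axis=0),4))
    save(im,c+"1")
    cv2.imwrite("pics/%s1c.png"%c,cv2.resize(im[210:340,300:480,::-1],(720,520),interpolation=2) if c=="scene" else im[160:340,200:540,::-1])
E
```

```text
top
 moulds
 (0.93, array([ 0.4747, -0.4116]), 0.0281, array([ 0.4741, -0.4103]))
 (0.58, array([ 0.4476, -0.2906]), 0.0279, array([ 0.4472, -0.2901]))
tray z 0.5729021683665416
scene
 moulds
 (0.97, array([ 0.4775, -0.4106]), 0.0307, array([ 0.4786, -0.4077]))
 (0.78, array([ 0.5944, -0.4158]), 0.0299, array([ 0.5959, -0.4127]))
 (0.59, array([ 0.5557, -0.2974]), 0.0301, array([ 0.5569, -0.2935]))
 (0.52, array([ 0.4574, -0.2921]), 0.0264, array([ 0.4642, -0.2919]))
tray z 0.5194303098510069
face n.p hist [0.039  0.0416 0.0428 0.0441 0.0457] mouth x 0.01244520139838877 podtop [[-0.0708  0.1477  0.11  ]
 [-0.0124  0.2212  0.1153]]
```

```bash
cat > mv.py <<'E'
from plan import *
D=down(FY+90)
def pick(m,zc=.20,st=50):
    m=np.array(m)
    z=lambda h:np.array([*m,h])
    p,_=pose();w=[]
    if p[2]<zc-.005: w.append((np.array([p[0],p[1],zc]),D,.95))
    return plan(w+[(z(zc-.02),D,.95),(z(.09),D,.95),(z(.018),D,.95,1,38),(z(.018),D,0,4),(z(.175),D,0)],60)
def place(y,tz,x=0):
    s=lambda h:fz(x,y,h)
    return plan([(s(175),D,0),(s(tz+24),D,0),(s(tz+19.5),D,0),(s(tz+19.5),D,.85,3),(s(180),D,.9)],55)
E
python3 -c "
from mv import *
pick((.4470,-.2900))"
```

```text
[{"jaw":0.95,"offset":[0,0,-38],"rot":[0.1,0,0]},{"jaw":0.95,"offset":[-45,-30,3],"rot":[0,0,0]},{"jaw":0.95,"offset":[-45,-31,4],"rot":[0,0,0]},{"jaw":0.95,"offset":[-46,-30,3],"rot":[0,0,0]},{"jaw":0.95,"offset":[-45,-30,4],"rot":[0,0,0]}]
[{"jaw":0.95,"offset":[-45,-30,3],"rot":[0,0,0]},{"jaw":0.95,"offset":[-45,-31,3],"rot":[0,0,0]},{"jaw":0.95,"offset":[0,0,45],"rot":[0,0,0]},{"jaw":0.95,"offset":[0,0,45],"rot":[0,0,0]},{"jaw":0.95,"offset":[0,0,36],"rot":[0,0,0]}]
[{"jaw":0.95,"offset":[0,0,36],"rot":[0,0,0]},{"jaw":0.95,"offset":[0,0,0],"rot":[0,0,0]},{"jaw":0,"offset":[0,0,0],"rot":[0,0,0]},{"jaw":0,"offset":[0,0,0],"rot":[0,0,0]},{"jaw":0,"offset":[0,0,0],"rot":[0,0,0]}]
[{"jaw":0,"offset":[0,0,0],"rot":[0,0,0]},{"jaw":0,"offset":[0,0,0],"rot":[0,0,0]},{"jaw":0,"offset":[0,0,-52],"rot":[0,0,0]},{"jaw":0,"offset":[0,0,-52],"rot":[0,0,0]},{"jaw":0,"offset":[0,0,-53],"rot":[0,0,0]}]
end [ 0.4468 -0.2897  0.1753]
```

View pics/scene1c.png

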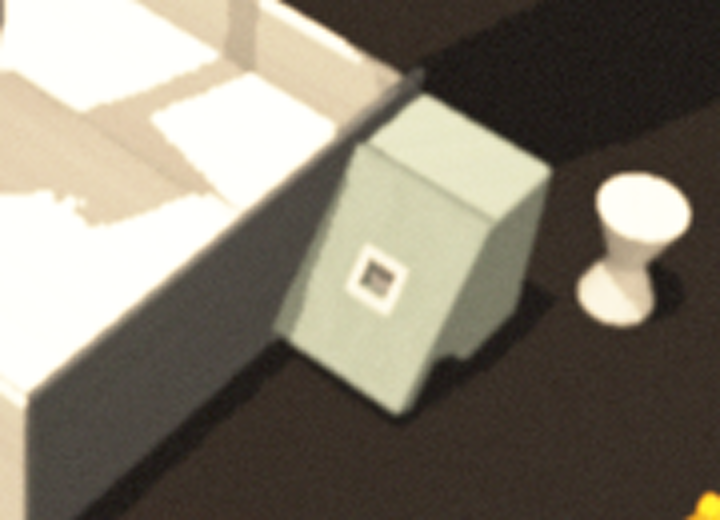

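The scene crop shows the open well and the pod's dark recess at scene px (394.5, 279.8).

apply_moves:
  moves:
    - {"jaw": 0.95, "offset": [0, 0, -38], "rot": [0, 0, 0]}
    - {"jaw": 0.95, "offset": [-45, -30, 3], "rot": [0, 0, 0]}
    - {"jaw": 0.95, "offset": [-45, -31, 4], "rot": [0, 0, 0]}
    - {"jaw": 0.95, "offset": [-46, -30, 3], "rot": [0, 0, 0]}
    - {"jaw": 0.95, "offset": [-45, -30, 4], "rot": [0, 0, 0]}

```text
time_s: 6.18
eef_pos: [0.5017, -0.198, 0.1843]
eef_rot: [-0.0, 0.692, 0.722, -0.0]
wrist_force: [0.4, -0.2, 0.2]
opening: 0.953
grasp_force: 0.0
```

apply_moves:
  moves:
    - {"jaw": 0.95, "offset": [-45, -30, 3], "rot": [0, 0, 0]}
    - {"jaw": 0.95, "offset": [-45, -31, 3], "rot": [0, 0, 0]}
    - {"jaw": 0.95, "offset": [0, 0, 45], "rot": [0, 0, 0]}
    - {"jaw": 0.95, "offset": [0, 0, 45], "rot": [0, 0, 0]}
    - {"jaw": 0.95, "offset": [0, 0, 36], "rot": [0, 0, 0]}

```text
time_s: 6.8
eef_pos: [0.4448, -0.2888, 0.0506]
eef_rot: [-0.001, 0.692, 0.722, 0.0]
wrist_force: [-0.4, -0.1, 0.0]
opening: 0.952
grasp_force: 0.0
```

apply_moves:
  moves:
    - {"jaw": 0.95, "offset": [0, 0, 36], "rot": [0, 0, 0]}
    - {"jaw": 0.95, "offset": [0, 0, 0], "rot": [0, 0, 0]}
    - {"jaw": 0, "offset": [0, 0, 0], "rot": [0, 0, 0]}
    - {"jaw": 0, "offset": [0, 0, 0], "rot": [0, 0, 0]}
    - {"jaw": 0, "offset": [0, 0, 0], "rot": [0, 0, 0]}

```text
time_s: 7.42
eef_pos: [0.4472, -0.2907, 0.0191]
eef_rot: [0.002, 0.692, 0.722, -0.0]
wrist_force: [0.3, 0.5, 6.1]
opening: 0.646
grasp_force: 63.5
```

apply_moves:
  moves:
    - {"jaw": 0, "offset": [0, 0, 0], "rot": [0, 0, 0]}
    - {"jaw": 0, "offset": [0, 0, 0], "rot": [0, 0, 0]}
    - {"jaw": 0, "offset": [0, 0, -52], "rot": [0, 0, 0]}
    - {"jaw": 0, "offset": [0, 0, -52], "rot": [0, 0, 0]}
    - {"jaw": 0, "offset": [0, 0, -53], "rot": [0, 0, 0]}

```text
time_s: 8.05
eef_pos: [0.4456, -0.2892, 0.1759]
eef_rot: [-0.0, 0.692, 0.722, -0.0]
wrist_force: [0.5, -0.3, -0.9]
opening: 0.641
grasp_force: 64.4
```

```bash
python3 -c "
from mv import *
im,W=cloud('scene');save(im,'s2')
place(92,65)"
```

```text
[{"jaw":0,"offset":[52,4,1],"rot":[0.1,0.1,0]},{"jaw":0,"offset":[52,5,1],"rot":[0,0,0]},{"jaw":0,"offset":[53,4,1],"rot":[0.1,0.1,0]},{"jaw":0,"offset":[52,4,1],"rot":[0,0.1,0]},{"jaw":0,"offset":[52,5,1],"rot":[0.1,0,0]}]
[{"jaw":0,"offset":[52,4,1],"rot":[0.1,0.1,0]},{"jaw":0,"offset":[52,4,1],"rot":[0,0.1,0]},{"jaw":0,"offset":[0,0,43],"rot":[0,0,0]},{"jaw":0,"offset":[0,0,43],"rot":[0,0,0]},{"jaw":0,"offset":[0,0,5],"rot":[0,0,0]}]
[{"jaw":0.85,"offset":[0,0,0],"rot":[0,0,0]},{"jaw":0.85,"offset":[0,0,0],"rot":[0,0,0]},{"jaw":0.85,"offset":[0,0,0],"rot":[0,0,0]},{"jaw":0.85,"offset":[0,0,0],"rot":[0,0,0]},{"jaw":0.9,"offset":[0,0,-48],"rot":[0,0,0]}]
[{"jaw":0.9,"offset":[0,0,-48],"rot":[0,0,0]},{"jaw":0.9,"offset":[0,0,0],"rot":[0,0,0]},{"jaw":0.9,"offset":[0,0,0],"rot":[0,0,0]},{"jaw":0.9,"offset":[0,0,0],"rot":[0,0,0]},{"jaw":0.9,"offset":[0,0,0],"rot":[0,0,0]}]
end [0.4629 0.0737 0.1803]
```

View pics/s2.png

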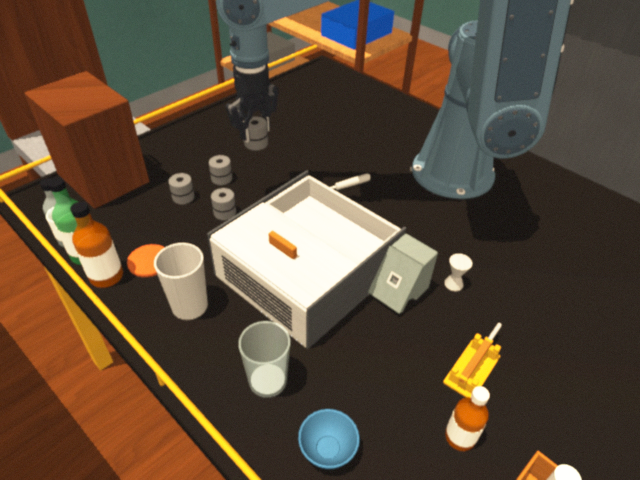

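The mould is held upright at (255,132), the well is open and clear, and the other three are undisturbed. Placing it.

apply_moves:
  moves:
    - {"jaw": 0, "offset": [52, 4, 1], "rot": [0, 0, 0]}
    - {"jaw": 0, "offset": [52, 5, 1], "rot": [0, 0, 0]}
    - {"jaw": 0, "offset": [53, 4, 1], "rot": [0, 0, 0]}
    - {"jaw": 0, "offset": [52, 4, 1], "rot": [0, 0, 0]}
    - {"jaw": 0, "offset": [52, 5, 1], "rot": [0, 0, 0]}

```text
time_s: 8.72
eef_pos: [0.4564, -0.0263, 0.1694]
eef_rot: [0.0, 0.692, 0.722, 0.0]
wrist_force: [0.0, 0.6, -2.5]
opening: 0.641
grasp_force: 64.4
```

apply_moves:
  moves:
    - {"jaw": 0, "offset": [52, 4, 1], "rot": [0, 0, 0]}
    - {"jaw": 0, "offset": [52, 4, 1], "rot": [0, 0, 0]}
    - {"jaw": 0, "offset": [0, 0, 0], "rot": [0, 0, 0]}
    - {"jaw": 0, "offset": [0, 0, 0], "rot": [0, 0, 0]}
    - {"jaw": 0, "offset": [0, 0, 0], "rot": [0, 0, 0]}

```text
time_s: 9.35
eef_pos: [0.4603, 0.0751, 0.1673]
eef_rot: [0.0, 0.692, 0.722, -0.0]
wrist_force: [-0.6, -1.5, -1.7]
opening: 0.643
grasp_force: 64.4
```

```bash
sed -i 's/dr=np.round(np.degrees((r.inv()\*r0\*R.from_rotvec(rv\*k\/n)).as_rotvec()),1);/dr=np.round(np.degrees((r.inv()*r0*R.from_rotvec(rv*k\/n)).as_rotvec()),1)*(ang>.4);/' plan.py
python3 -c "
from mv import *
print(pose()[0],ctrl.get_obs()['opening'])
place(92,65)"
```

```text
[0.46033415 0.07514551 0.167308  ] 0.6432491902014846
[{"jaw":0,"offset":[-1,3,-8],"rot":[0,0,0]},{"jaw":0,"offset":[0,0,43],"rot":[0,0,0]},{"jaw":0,"offset":[0,0,43],"rot":[0,0,0]},{"jaw":0,"offset":[0,0,5],"rot":[0,0,0]},{"jaw":0.85,"offset":[0,0,0],"rot":[0,0,0]}]
[{"jaw":0.85,"offset":[0,0,0],"rot":[0,0,0]},{"jaw":0.85,"offset":[0,0,0],"rot":[0,0,0]},{"jaw":0.85,"offset":[0,0,0],"rot":[0,0,0]},{"jaw":0.9,"offset":[0,0,-48],"rot":[0,0,0]},{"jaw":0.9,"offset":[0,0,-48],"rot":[0,0,0]}]
end [0.4634 0.0743 0.1803]
```

apply_moves:
  moves:
    - {"jaw": 0, "offset": [-1, 3, 0], "rot": [0, 0, 0]}
    - {"jaw": 0, "offset": [0, 0, 39], "rot": [0, 0, 0]}
    - {"jaw": 0, "offset": [0, 0, 39], "rot": [0, 0, 0]}
    - {"jaw": 0, "offset": [0, 0, 5], "rot": [0, 0, 0]}
    - {"jaw": 0, "offset": [0, 0, 0], "rot": [0, 0, 0]}

```text
time_s: 9.98
eef_pos: [0.4638, 0.0749, 0.0849]
eef_rot: [0.0, 0.692, 0.722, 0.0]
wrist_force: [-0.3, 0.2, -1.3]
opening: 0.641
grasp_force: 64.7
```

apply_moves:
  moves:
    - {"jaw": 0.85, "offset": [0, 0, 0], "rot": [0, 0, 0]}
    - {"jaw": 0.85, "offset": [0, 0, 0], "rot": [0, 0, 0]}
    - {"jaw": 0.85, "offset": [0, 0, 0], "rot": [0, 0, 0]}
    - {"jaw": 0.85, "offset": [0, 0, -48], "rot": [0, 0, 0]}
    - {"jaw": 0.9, "offset": [0, 0, -52], "rot": [0, 0, 0]}

```text
time_s: 10.6
eef_pos: [0.4625, 0.0755, 0.1851]
eef_rot: [-0.001, 0.692, 0.722, -0.001]
wrist_force: [1.0, -0.9, 0.6]
opening: 0.899
grasp_force: 0.0
```

apply_moves:
  moves:
    - {"jaw": 0.95, "offset": [-60, 0, -10], "rot": [0, 0, 0]}
    - {"jaw": 0.95, "offset": [-60, 20, 0], "rot": [0, 0, 0]}
    - {"jaw": 0.95, "offset": [-60, 20, 0], "rot": [0, 0, 0]}
    - {"jaw": 0.95, "offset": [-60, 20, 0], "rot": [0, 0, 0]}
    - {"jaw": 0.95, "offset": [0, 0, 0], "rot": [0, 0, 0]}

```text
time_s: 11.22
eef_pos: [0.5337, -0.1639, 0.1945]
eef_rot: [0.001, 0.693, 0.721, -0.0]
wrist_force: [0.4, 0.1, 0.6]
opening: 0.949
grasp_force: 0.0
```

```bash
cat >> mv.py <<'E'
def look(n,target=None):
    im,W=cloud('scene');save(im,n);print(*moulds(W,'scene'),sep="\n ")
    w=W.reshape(-1,3);a=np.radians(FY);f=w.copy();f[:,:2]=(w[:,:2]-F0)@np.array([[np.cos(a),-np.sin(a)],[np.sin(a),np.cos(a)]])
    b=f[(abs(f[:,0])<.064)&(abs(f[:,1])<.127)&(f[:,2]<.14)]
    for lo in range(-125,125,25):
        s=b[(b[:,1]*1e3>lo)&(b[:,1]*1e3<lo+25)&(abs(b[:,0])<.025)];print(lo,len(s),np.round(np.percentile(s[:,2],[10,50,90])*1e3) if len(s) else '',end=' ')
    print()
E
python3 -c "
from mv import *
look('s3')
pick((.5545,-.2970))"
```

```text
(0.9, array([ 0.5936, -0.4151]), 0.0304, array([ 0.5967, -0.4127]))
 (0.82, array([ 0.5532, -0.2938]), 0.0306, array([ 0.5574, -0.2928]))
 (0.78, array([ 0.4755, -0.408 ]), 0.0299, array([ 0.4805, -0.4063]))
-125 132 [56. 58. 60.] -100 141 [56. 58. 60.] -75 145 [56. 58. 59.] -50 150 [56. 58. 59.] -25 155 [56. 58. 60.] 0 160 [55. 57. 59.] 25 144 [56. 57. 60.] 50 103 [ 57.  90. 116.] 75 205 [114. 116. 117.] 100 230 [ 94. 114. 117.] 
[{"jaw":0.95,"offset":[0,0,-6],"rot":[0,0,0]},{"jaw":0.95,"offset":[-46,5,7],"rot":[0,0,0]},{"jaw":0.95,"offset":[-46,6,6],"rot":[0,0,0]},{"jaw":0.95,"offset":[-46,5,7],"rot":[0,0,0]},{"jaw":0.95,"offset":[0,0,45],"rot":[0,0,0]}]
[{"jaw":0.95,"offset":[0,0,45],"rot":[0,0,0]},{"jaw":0.95,"offset":[0,0,36],"rot":[0,0,0]},{"jaw":0.95,"offset":[0,0,36],"rot":[0,0,0]},{"jaw":0.95,"offset":[0,0,0],"rot":[0,0,0]},{"jaw":0,"offset":[0,0,0],"rot":[0,0,0]}]
[{"jaw":0,"offset":[0,0,0],"rot":[0,0,0]},{"jaw":0,"offset":[0,0,0],"rot":[0,0,0]},{"jaw":0,"offset":[0,0,0],"rot":[0,0,0]},{"jaw":0,"offset":[0,0,0],"rot":[0,0,0]},{"jaw":0,"offset":[0,0,-52],"rot":[0,0,0]}]
[{"jaw":0,"offset":[0,0,-53],"rot":[0,0,0]},{"jaw":0,"offset":[0,0,-52],"rot":[0,0,0]},{"jaw":0,"offset":[0,0,0],"rot":[0,0,0]},{"jaw":0,"offset":[0,0,0],"rot":[0,0,0]},{"jaw":0,"offset":[0,0,0],"rot":[0,0,0]}]
end [ 0.5543 -0.2972  0.1749]
```

View pics/s3.png

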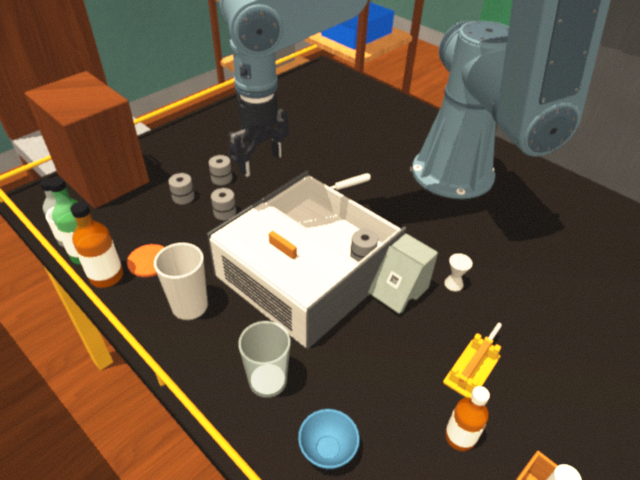

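The first mould stands in the left end of the well at (364,242), and the tray has sunk to 57 mm as expected. On to the second mould.

apply_moves:
  moves:
    - {"jaw": 0.95, "offset": [0, 0, 0], "rot": [0, 0, 0]}
    - {"jaw": 0.95, "offset": [-46, 5, 5], "rot": [0, 0, 0]}
    - {"jaw": 0.95, "offset": [-46, 6, 4], "rot": [0, 0, 0]}
    - {"jaw": 0.95, "offset": [-46, 5, 5], "rot": [0, 0, 0]}
    - {"jaw": 0.95, "offset": [0, 0, 45], "rot": [0, 0, 0]}

```text
time_s: 11.95
eef_pos: [0.5576, -0.3007, 0.139]
eef_rot: [0.005, 0.692, 0.722, 0.0]
wrist_force: [-0.5, 0.8, -0.9]
opening: 0.952
grasp_force: 0.0
```

apply_moves:
  moves:
    - {"jaw": 0.95, "offset": [0, 0, 45], "rot": [0, 0, 0]}
    - {"jaw": 0.95, "offset": [0, 0, 36], "rot": [0, 0, 0]}
    - {"jaw": 0.95, "offset": [0, 0, 36], "rot": [0, 0, 0]}
    - {"jaw": 0.95, "offset": [0, 0, 0], "rot": [0, 0, 0]}
    - {"jaw": 0, "offset": [0, 0, 0], "rot": [0, 0, 0]}

```text
time_s: 12.58
eef_pos: [0.5558, -0.2966, 0.0199]
eef_rot: [0.001, 0.691, 0.723, 0.0]
wrist_force: [-0.7, -0.8, 0.4]
opening: 0.76
grasp_force: 0.0
```

apply_moves:
  moves:
    - {"jaw": 0, "offset": [0, 0, 0], "rot": [0, 0, 0]}
    - {"jaw": 0, "offset": [0, 0, 0], "rot": [0, 0, 0]}
    - {"jaw": 0, "offset": [0, 0, 0], "rot": [0, 0, 0]}
    - {"jaw": 0, "offset": [0, 0, 0], "rot": [0, 0, 0]}
    - {"jaw": 0, "offset": [0, 0, -52], "rot": [0, 0, 0]}

```text
time_s: 13.2
eef_pos: [0.552, -0.2946, 0.0672]
eef_rot: [-0.004, 0.692, 0.722, -0.0]
wrist_force: [-0.3, -0.8, -1.5]
opening: 0.639
grasp_force: 64.3
```

apply_moves:
  moves:
    - {"jaw": 0, "offset": [0, 0, -53], "rot": [0, 0, 0]}
    - {"jaw": 0, "offset": [0, 0, -52], "rot": [0, 0, 0]}
    - {"jaw": 0, "offset": [0, 0, 0], "rot": [0, 0, 0]}
    - {"jaw": 0, "offset": [0, 0, 0], "rot": [0, 0, 0]}
    - {"jaw": 0, "offset": [0, 0, 0], "rot": [0, 0, 0]}

```text
time_s: 13.82
eef_pos: [0.5536, -0.296, 0.1731]
eef_rot: [-0.002, 0.692, 0.722, -0.0]
wrist_force: [0.5, 0.1, -2.2]
opening: 0.639
grasp_force: 64.3
```

```bash
python3 -c "
from mv import *
print(pose()[0],np.degrees((pose()[1].inv()*D).as_rotvec()));s=fz(0,31,175);plan([(s,D,0,2)],55)"
```

```text
[ 0.55359446 -0.29596942  0.1730581 ] [-0.16675246 -0.14894929  0.00390878]
[{"jaw":0,"offset":[52,-12,0],"rot":[0,0,0]},{"jaw":0,"offset":[52,-13,0],"rot":[0,0,0]},{"jaw":0,"offset":[52,-12,0],"rot":[0,0,0]},{"jaw":0,"offset":[52,-13,-1],"rot":[0,0,0]},{"jaw":0,"offset":[53,-12,0],"rot":[0,0,0]}]
[{"jaw":0,"offset":[52,-13,0],"rot":[0,0,0]},{"jaw":0,"offset":[0,0,0],"rot":[0,0,0]},{"jaw":0,"offset":[0,0,0],"rot":[0,0,0]},{"jaw":0,"offset":[0,0,0],"rot":[0,0,0]},{"jaw":0,"offset":[0,0,0],"rot":[0,0,0]}]
end [0.4652 0.0135 0.1751]
```

apply_moves:
  moves:
    - {"jaw": 0, "offset": [52, -12, -1], "rot": [0, 0, 0]}
    - {"jaw": 0, "offset": [52, -13, -1], "rot": [0, 0, 0]}
    - {"jaw": 0, "offset": [52, -12, 0], "rot": [0, 0, 0]}
    - {"jaw": 0, "offset": [52, -13, -1], "rot": [0, 0, 0]}
    - {"jaw": 0, "offset": [53, -12, 0], "rot": [0, 0, 0]}

```text
time_s: 14.45
eef_pos: [0.4799, -0.037, 0.1768]
eef_rot: [-0.001, 0.692, 0.722, -0.0]
wrist_force: [1.5, 0.8, -1.4]
opening: 0.641
grasp_force: 64.4
```

apply_moves:
  moves:
    - {"jaw": 0, "offset": [52, -13, 0], "rot": [0, 0, 0]}
    - {"jaw": 0, "offset": [0, 0, 0], "rot": [0, 0, 0]}
    - {"jaw": 0, "offset": [0, 0, 0], "rot": [0, 0, 0]}
    - {"jaw": 0, "offset": [0, 0, 0], "rot": [0, 0, 0]}
    - {"jaw": 0, "offset": [0, 0, 0], "rot": [0, 0, 0]}

```text
time_s: 15.08
eef_pos: [0.4665, 0.0116, 0.1781]
eef_rot: [-0.0, 0.692, 0.722, -0.0]
wrist_force: [0.1, -0.5, -1.9]
opening: 0.641
grasp_force: 64.4
```

```bash
python3 -c "
from mv import *
print(pose()[0],ctrl.get_obs()['opening']);s=fz(0,30,77);plan([(s+[0,0,.095],D,0),(s,D,0,2)],50)"
```

```text
[0.46651405 0.01157122 0.17806823] 0.6406572680053076
[{"jaw":0,"offset":[1,-1,6],"rot":[0,0,0]},{"jaw":0,"offset":[0,0,48],"rot":[0,0,0]},{"jaw":0,"offset":[0,0,47],"rot":[0,0,0]},{"jaw":0,"offset":[0,0,0],"rot":[0,0,0]},{"jaw":0,"offset":[0,0,0],"rot":[0,0,0]}]
end [0.4654 0.0125 0.0771]
```

apply_moves:
  moves:
    - {"jaw": 0, "offset": [1, -1, 6], "rot": [0, 0, 0]}
    - {"jaw": 0, "offset": [0, 0, 48], "rot": [0, 0, 0]}
    - {"jaw": 0, "offset": [0, 0, 47], "rot": [0, 0, 0]}
    - {"jaw": 0, "offset": [0, 0, 0], "rot": [0, 0, 0]}
    - {"jaw": 0, "offset": [0, 0, 0], "rot": [0, 0, 0]}

```text
time_s: 15.7
eef_pos: [0.466, 0.0133, 0.0785]
eef_rot: [0.0, 0.692, 0.722, 0.0]
wrist_force: [0.6, 0.4, -2.1]
opening: 0.641
grasp_force: 65.7
```

apply_moves:
  moves:
    - {"jaw": 0.85, "offset": [0, 0, 0], "rot": [0, 0, 0]}
    - {"jaw": 0.85, "offset": [0, 0, 0], "rot": [0, 0, 0]}
    - {"jaw": 0.85, "offset": [0, 0, 0], "rot": [0, 0, 0]}
    - {"jaw": 0.85, "offset": [0, 0, -55], "rot": [0, 0, 0]}
    - {"jaw": 0.9, "offset": [0, 0, -55], "rot": [0, 0, 0]}

```text
time_s: 16.32
eef_pos: [0.4646, 0.0137, 0.1884]
eef_rot: [-0.001, 0.692, 0.722, -0.0]
wrist_force: [0.7, -0.1, -0.1]
opening: 0.898
grasp_force: 0.0
```

apply_moves:
  moves:
    - {"jaw": 0.95, "offset": [-58, 0, -8], "rot": [0, 0, 0]}
    - {"jaw": 0.95, "offset": [-58, 0, 0], "rot": [0, 0, 0]}
    - {"jaw": 0.95, "offset": [-58, 0, 0], "rot": [0, 0, 0]}
    - {"jaw": 0.95, "offset": [-58, 0, 0], "rot": [0, 0, 0]}
    - {"jaw": 0.95, "offset": [0, 0, 0], "rot": [0, 0, 0]}

```text
time_s: 16.95
eef_pos: [0.4752, -0.2221, 0.1957]
eef_rot: [0.001, 0.693, 0.721, -0.0]
wrist_force: [-1.0, -0.1, -0.8]
opening: 0.948
grasp_force: 0.0
```

```bash
python3 -c "
from mv import *
look('s4')
pick((.4745,-.4110))"
```

```text
-125 116 [48. 50. 52.] -100 123 [47. 49. 52.] -75 124 [48. 50. 51.] -50 127 [48. 49. 51.] -25 68 [48. 50. 51.] 0 138 [100. 107. 109.] 25 242 [ 80. 107. 109.] 50 254 [ 57.  95. 108.] 75 201 [105. 107. 110.] 100 189 [ 94. 106. 109.] 
[{"jaw":0.95,"offset":[-48,-2,4],"rot":[0,0,0]},{"jaw":0.95,"offset":[-48,-2,4],"rot":[0,0,0]},{"jaw":0.95,"offset":[-48,-2,3],"rot":[0,0,0]},{"jaw":0.95,"offset":[-49,-2,4],"rot":[0,0,0]},{"jaw":0.95,"offset":[0,0,45],"rot":[0,0,0]}]
[{"jaw":0.95,"offset":[0,0,45],"rot":[0,0,0]},{"jaw":0.95,"offset":[0,0,36],"rot":[0,0,0]},{"jaw":0.95,"offset":[0,0,36],"rot":[0,0,0]},{"jaw":0.95,"offset":[0,0,0],"rot":[0,0,0]},{"jaw":0,"offset":[0,0,0],"rot":[0,0,0]}]
[{"jaw":0,"offset":[0,0,0],"rot":[0,0,0]},{"jaw":0,"offset":[0,0,0],"rot":[0,0,0]},{"jaw":0,"offset":[0,0,0],"rot":[0,0,0]},{"jaw":0,"offset":[0,0,0],"rot":[0,0,0]},{"jaw":0,"offset":[0,0,-52],"rot":[0,0,0]}]
[{"jaw":0,"offset":[0,0,-53],"rot":[0,0,0]},{"jaw":0,"offset":[0,0,-52],"rot":[0,0,0]},{"jaw":0,"offset":[0,0,0],"rot":[0,0,0]},{"jaw":0,"offset":[0,0,0],"rot":[0,0,0]},{"jaw":0,"offset":[0,0,0],"rot":[0,0,0]}]
end [ 0.475  -0.4114  0.175 ]
```

```bash
cat >> mv.py <<'E'
def clusters(W):
    m=((W[...,2]>.05)&(W[...,2]<.066)&(W[...,0]>.3)&(W[...,0]<.75)&(W[...,1]>-.55)&(W[...,1]<-.19)).astype(np.uint8)
    n,l,s,_=cv2.connectedComponentsWithStats(m)
    for i in range(1,n):
        if s[i,4]>60:
            w=W[l==i];c,r=cv2.minEnclosingCircle(w[:,:2].astype(np.float32));print("cl",np.round(c,4),round(r,4),np.round(w[:,:2].mean(0),4),s[i,4])
E
python3 -c "
from mv import *
for c in('scene','top'): im,W=cloud(c);save(im,'s5'+c);clusters(W)"
```

```text
cl [ 0.4789 -0.4134] 0.0319 [ 0.4785 -0.4076] 263
cl [ 0.6853 -0.5325] 0.0641 [ 0.6871 -0.5313] 276
cl [ 0.5941 -0.4161] 0.032 [ 0.5964 -0.4128] 297
cl [ 0.6816 -0.5399] 0.0685 [ 0.6783 -0.5322] 228
```

View pics/s5scene.png

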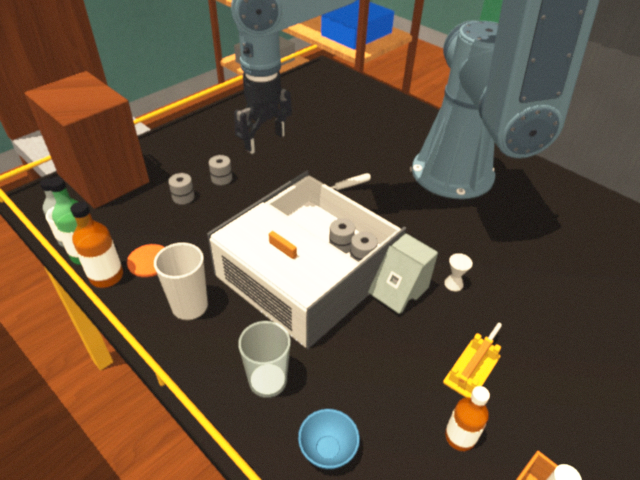

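Two moulds now stand side by side in the well at (343,230) and (364,244). The other two are still at (220,168) and (181,187). Picking the third.

apply_moves:
  moves:
    - {"jaw": 0.95, "offset": [-48, -2, 4], "rot": [0, 0, 0]}
    - {"jaw": 0.95, "offset": [-48, -2, 4], "rot": [0, 0, 0]}
    - {"jaw": 0.95, "offset": [-48, -2, 3], "rot": [0, 0, 0]}
    - {"jaw": 0.95, "offset": [-49, -2, 4], "rot": [0, 0, 0]}
    - {"jaw": 0.95, "offset": [0, 0, 45], "rot": [0, 0, 0]}

```text
time_s: 17.77
eef_pos: [0.4779, -0.4157, 0.1388]
eef_rot: [0.005, 0.692, 0.722, -0.001]
wrist_force: [0.5, -0.3, -0.7]
opening: 0.949
grasp_force: 0.0
```

apply_moves:
  moves:
    - {"jaw": 0.95, "offset": [0, 0, 45], "rot": [0, 0, 0]}
    - {"jaw": 0.95, "offset": [0, 0, 36], "rot": [0, 0, 0]}
    - {"jaw": 0.95, "offset": [0, 0, 36], "rot": [0, 0, 0]}
    - {"jaw": 0.95, "offset": [0, 0, 0], "rot": [0, 0, 0]}
    - {"jaw": 0, "offset": [0, 0, 0], "rot": [0, 0, 0]}

```text
time_s: 18.4
eef_pos: [0.4768, -0.4112, 0.0198]
eef_rot: [0.001, 0.691, 0.723, -0.0]
wrist_force: [0.2, -0.5, 0.6]
opening: 0.759
grasp_force: 0.0
```

apply_moves:
  moves:
    - {"jaw": 0, "offset": [0, 0, 0], "rot": [0, 0, 0]}
    - {"jaw": 0, "offset": [0, 0, 0], "rot": [0, 0, 0]}
    - {"jaw": 0, "offset": [0, 0, 0], "rot": [0, 0, 0]}
    - {"jaw": 0, "offset": [0, 0, 0], "rot": [0, 0, 0]}
    - {"jaw": 0, "offset": [0, 0, -52], "rot": [0, 0, 0]}

```text
time_s: 19.02
eef_pos: [0.4734, -0.4086, 0.0672]
eef_rot: [-0.004, 0.692, 0.722, 0.001]
wrist_force: [0.4, -0.4, -2.1]
opening: 0.644
grasp_force: 64.2
```

apply_moves:
  moves:
    - {"jaw": 0, "offset": [0, 0, -53], "rot": [0, 0, 0]}
    - {"jaw": 0, "offset": [0, 0, -52], "rot": [0, 0, 0]}
    - {"jaw": 0, "offset": [0, 0, 0], "rot": [0, 0, 0]}
    - {"jaw": 0, "offset": [0, 0, 0], "rot": [0, 0, 0]}
    - {"jaw": 0, "offset": [0, 0, 0], "rot": [0, 0, 0]}

```text
time_s: 19.65
eef_pos: [0.4747, -0.4103, 0.1731]
eef_rot: [-0.002, 0.692, 0.722, 0.0]
wrist_force: [0.4, -0.6, -1.5]
opening: 0.642
grasp_force: 64.2
```

```bash
python3 -c "
from mv import *
print(pose()[0],np.degrees((pose()[1].inv()*D).as_rotvec()));s=fz(0,-31,175);plan([(s,D,0,2)],57)"
```

```text
[ 0.4746947  -0.41025255  0.17305534] [-0.1307153  -0.18242015  0.00568486]
[{"jaw":0,"offset":[52,1,0],"rot":[0,0,0]},{"jaw":0,"offset":[51,2,0],"rot":[0,0,0]},{"jaw":0,"offset":[52,1,0],"rot":[0,0,0]},{"jaw":0,"offset":[52,1,0],"rot":[0,0,0]},{"jaw":0,"offset":[51,2,-1],"rot":[0,0,0]}]
[{"jaw":0,"offset":[52,1,0],"rot":[0,0,0]},{"jaw":0,"offset":[51,1,0],"rot":[0,0,0]},{"jaw":0,"offset":[0,0,0],"rot":[0,0,0]},{"jaw":0,"offset":[0,0,0],"rot":[0,0,0]},{"jaw":0,"offset":[0,0,0],"rot":[0,0,0]}]
end [ 0.4681 -0.0492  0.1752]
```

apply_moves:
  moves:
    - {"jaw": 0, "offset": [52, 1, -1], "rot": [0, 0, 0]}
    - {"jaw": 0, "offset": [51, 2, -1], "rot": [0, 0, 0]}
    - {"jaw": 0, "offset": [52, 1, -1], "rot": [0, 0, 0]}
    - {"jaw": 0, "offset": [52, 1, 0], "rot": [0, 0, 0]}
    - {"jaw": 0, "offset": [51, 2, -1], "rot": [0, 0, 0]}

```text
time_s: 20.27
eef_pos: [0.4703, -0.1511, 0.1776]
eef_rot: [-0.002, 0.692, 0.722, -0.0]
wrist_force: [0.5, 0.5, -1.0]
opening: 0.642
grasp_force: 64.3
```

apply_moves:
  moves:
    - {"jaw": 0, "offset": [52, 1, 0], "rot": [0, 0, 0]}
    - {"jaw": 0, "offset": [51, 1, 0], "rot": [0, 0, 0]}
    - {"jaw": 0, "offset": [0, 0, 0], "rot": [0, 0, 0]}
    - {"jaw": 0, "offset": [0, 0, 0], "rot": [0, 0, 0]}
    - {"jaw": 0, "offset": [0, 0, 0], "rot": [0, 0, 0]}

```text
time_s: 20.9
eef_pos: [0.4689, -0.0514, 0.1788]
eef_rot: [-0.0, 0.692, 0.722, -0.0]
wrist_force: [-0.2, -0.8, -1.8]
opening: 0.638
grasp_force: 64.3
```

```bash
python3 -c "
from mv import *
print(pose()[0],ctrl.get_obs()['opening']);s=fz(0,-32,69);plan([(s+[0,0,.1],D,0),(s,D,0,2)],50)"
```

```text
[ 0.46890814 -0.05136166  0.17883962] 0.6377458166306854
[{"jaw":0,"offset":[2,0,10],"rot":[0,0,0]},{"jaw":0,"offset":[0,0,50],"rot":[0,0,0]},{"jaw":0,"offset":[0,0,50],"rot":[0,0,0]},{"jaw":0,"offset":[0,0,0],"rot":[0,0,0]},{"jaw":0,"offset":[0,0,0],"rot":[0,0,0]}]
end [ 0.4687 -0.0494  0.0688]
```

apply_moves:
  moves:
    - {"jaw": 0, "offset": [2, 0, 10], "rot": [0, 0, 0]}
    - {"jaw": 0, "offset": [0, 0, 50], "rot": [0, 0, 0]}
    - {"jaw": 0, "offset": [0, 0, 50], "rot": [0, 0, 0]}
    - {"jaw": 0, "offset": [0, 0, 0], "rot": [0, 0, 0]}
    - {"jaw": 0, "offset": [0, 0, 0], "rot": [0, 0, 0]}

```text
time_s: 21.52
eef_pos: [0.4694, -0.0488, 0.07]
eef_rot: [0.0, 0.692, 0.722, 0.0]
wrist_force: [0.8, -1.2, -2.2]
opening: 0.642
grasp_force: 65.5
```

apply_moves:
  moves:
    - {"jaw": 0.85, "offset": [0, 0, 0], "rot": [0, 0, 0]}
    - {"jaw": 0.85, "offset": [0, 0, 0], "rot": [0, 0, 0]}
    - {"jaw": 0.85, "offset": [0, 0, 0], "rot": [0, 0, 0]}
    - {"jaw": 0.85, "offset": [0, 0, -58], "rot": [0, 0, 0]}
    - {"jaw": 0.9, "offset": [0, 0, -58], "rot": [0, 0, 0]}

```text
time_s: 22.15
eef_pos: [0.4683, -0.0481, 0.1864]
eef_rot: [-0.001, 0.692, 0.722, -0.0]
wrist_force: [1.6, -0.3, 0.5]
opening: 0.898
grasp_force: 0.0
```

apply_moves:
  moves:
    - {"jaw": 0.95, "offset": [-55, 10, -8], "rot": [0, 0, 0]}
    - {"jaw": 0.95, "offset": [-55, 25, 0], "rot": [0, 0, 0]}
    - {"jaw": 0.95, "offset": [-55, 25, 0], "rot": [0, 0, 0]}
    - {"jaw": 0.95, "offset": [-55, 25, 0], "rot": [0, 0, 0]}
    - {"jaw": 0.95, "offset": [0, 0, 0], "rot": [0, 0, 0]}

```text
time_s: 22.78
eef_pos: [0.5641, -0.2684, 0.1925]
eef_rot: [0.0, 0.693, 0.721, -0.0]
wrist_force: [0.1, -0.3, -0.5]
opening: 0.95
grasp_force: 0.0
```

```bash
python3 -c "
from mv import *
look('s6')
for c in('scene','top'): im,W=cloud(c);clusters(W)
w=W.reshape(-1,3);b=w[(w[:,2]>.1)&(w[:,2]<.3)&(w[:,1]<-.45)&(w[:,0]<.9)&(w[:,0]>.45)];print('box',np.round(np.nanpercentile(b,[1,99],axis=0),3))
pick((.594,-.4162))"
```

```text
(0.67, array([ 0.5966, -0.4138]), 0.0274, array([ 0.5971, -0.4111]))
-125 97 [40. 42. 44.] -100 73 [40. 42. 44.] -75 45 [ 42.  99. 101.] -50 158 [ 98. 100. 102.] -25 305 [ 59.  92. 101.] 0 131 [ 97.  99. 101.] 25 227 [ 78.  99. 101.] 50 242 [ 56.  90. 100.] 75 196 [ 98. 100. 101.] 100 148 [ 91.  99. 101.] 
cl [ 0.6859 -0.5311] 0.0641 [ 0.6865 -0.5314] 265
cl [ 0.5953 -0.4176] 0.0307 [ 0.5965 -0.4135] 290
cl [ 0.5772 -0.4218] 0.0216 [ 0.572  -0.4228] 63
box [[ 0.603 -0.633  0.106]
 [ 0.877 -0.454  0.242]]
[{"jaw":0.95,"offset":[0,0,-7],"rot":[0,0,0]},{"jaw":0.95,"offset":[-51,8,7],"rot":[0,0,0]},{"jaw":0.95,"offset":[-52,8,6],"rot":[0,0,0]},{"jaw":0.95,"offset":[-51,8,7],"rot":[0,0,0]},{"jaw":0.95,"offset":[0,0,45],"rot":[0,0,0]}]
[{"jaw":0.95,"offset":[0,0,45],"rot":[0,0,0]},{"jaw":0.95,"offset":[0,0,36],"rot":[0,0,0]},{"jaw":0.95,"offset":[0,0,36],"rot":[0,0,0]},{"jaw":0.95,"offset":[0,0,0],"rot":[0,0,0]},{"jaw":0,"offset":[0,0,0],"rot":[0,0,0]}]
[{"jaw":0,"offset":[0,0,0],"rot":[0,0,0]},{"jaw":0,"offset":[0,0,0],"rot":[0,0,0]},{"jaw":0,"offset":[0,0,0],"rot":[0,0,0]},{"jaw":0,"offset":[0,0,0],"rot":[0,0,0]},{"jaw":0,"offset":[0,0,-52],"rot":[0,0,0]}]
[{"jaw":0,"offset":[0,0,-53],"rot":[0,0,0]},{"jaw":0,"offset":[0,0,-52],"rot":[0,0,0]},{"jaw":0,"offset":[0,0,0],"rot":[0,0,0]},{"jaw":0,"offset":[0,0,0],"rot":[0,0,0]},{"jaw":0,"offset":[0,0,0],"rot":[0,0,0]}]
end [ 0.5937 -0.4162  0.1752]
```

```bash
python3 -c "
from mv import *
for c in('scene','top'):
    im,W=cloud(c);w=W.reshape(-1,3);b=w[(w[:,2]>.08)&(w[:,2]<.26)&(w[:,1]<-.43)&(w[:,1]>-.62)&(w[:,0]<.9)&(w[:,0]>.5)]
    for y in np.arange(-.44,-.6,-.02):
        s=b[abs(b[:,1]-y)<.01]
        if len(s)>5: print(c,round(y,2),len(s),'xmin',np.round(np.percentile(s[:,0],[2,10]),3),'z',np.round(np.percentile(s[:,2],[5,95]),2))
"
```

```text
scene -0.46 279 xmin [0.872 0.875] z [0.09 0.17]
scene -0.48 72 xmin [0.861 0.866] z [0.1  0.17]
scene -0.52 1129 xmin [0.627 0.642] z [0.09 0.23]
scene -0.54 3390 xmin [0.625 0.639] z [0.09 0.24]
scene -0.56 489 xmin [0.628 0.651] z [0.11 0.24]
scene -0.58 481 xmin [0.628 0.65 ] z [0.11 0.24]
top -0.44 121 xmin [0.848 0.851] z [0.08 0.12]
top -0.46 448 xmin [0.84  0.844] z [0.09 0.17]
top -0.48 197 xmin [0.84  0.842] z [0.09 0.17]
top -0.5 12 xmin [0.849 0.85 ] z [0.09 0.12]
top -0.52 319 xmin [0.653 0.678] z [0.11 0.24]
top -0.54 2385 xmin [0.626 0.661] z [0.11 0.24]
top -0.56 934 xmin [0.614 0.621] z [0.22 0.24]
top -0.58 964 xmin [0.614 0.619] z [0.2  0.24]
```

Box edge is at y ≈ -0.515, so the gripper clears it.

apply_moves:
  moves:
    - {"jaw": 0.95, "offset": [0, 0, 0], "rot": [0, 0, 0]}
    - {"jaw": 0.95, "offset": [-51, 8, 4], "rot": [0, 0, 0]}
    - {"jaw": 0.95, "offset": [-51, 7, 4], "rot": [0, 0, 0]}
    - {"jaw": 0.95, "offset": [-49, 8, 4], "rot": [0, 0, 0]}
    - {"jaw": 0.95, "offset": [0, 0, 45], "rot": [0, 0, 0]}

```text
time_s: 23.7
eef_pos: [0.595, -0.4201, 0.1406]
eef_rot: [0.005, 0.693, 0.721, -0.0]
wrist_force: [0.2, 1.0, -1.0]
opening: 0.948
grasp_force: 0.0
```

apply_moves:
  moves:
    - {"jaw": 0.95, "offset": [0, 0, 45], "rot": [0, 0, 0]}
    - {"jaw": 0.95, "offset": [0, 0, 36], "rot": [0, 0, 0]}
    - {"jaw": 0.95, "offset": [0, 0, 36], "rot": [0, 0, 0]}
    - {"jaw": 0.95, "offset": [0, 0, 0], "rot": [0, 0, 0]}
    - {"jaw": 0, "offset": [0, 0, 0], "rot": [0, 0, 0]}

```text
time_s: 24.32
eef_pos: [0.5937, -0.4148, 0.0211]
eef_rot: [0.001, 0.692, 0.722, 0.0]
wrist_force: [0.2, -0.5, 1.4]
opening: 0.764
grasp_force: 0.0
```

apply_moves:
  moves:
    - {"jaw": 0, "offset": [0, 0, 0], "rot": [0, 0, 0]}
    - {"jaw": 0, "offset": [0, 0, 0], "rot": [0, 0, 0]}
    - {"jaw": 0, "offset": [0, 0, 0], "rot": [0, 0, 0]}
    - {"jaw": 0, "offset": [0, 0, 0], "rot": [0, 0, 0]}
    - {"jaw": 0, "offset": [0, 0, -52], "rot": [0, 0, 0]}

```text
time_s: 24.95
eef_pos: [0.59, -0.4116, 0.067]
eef_rot: [-0.005, 0.692, 0.722, 0.0]
wrist_force: [0.6, -1.0, -1.7]
opening: 0.642
grasp_force: 64.1
```

apply_moves:
  moves:
    - {"jaw": 0, "offset": [0, 0, -53], "rot": [0, 0, 0]}
    - {"jaw": 0, "offset": [0, 0, -52], "rot": [0, 0, 0]}
    - {"jaw": 0, "offset": [0, 0, 0], "rot": [0, 0, 0]}
    - {"jaw": 0, "offset": [0, 0, 0], "rot": [0, 0, 0]}
    - {"jaw": 0, "offset": [0, 0, 0], "rot": [0, 0, 0]}

```text
time_s: 25.58
eef_pos: [0.5918, -0.4133, 0.1737]
eef_rot: [-0.002, 0.692, 0.722, 0.0]
wrist_force: [0.3, 0.1, -1.8]
opening: 0.639
grasp_force: 64.2
```

```bash
python3 -c "
from mv import *
print(pose()[0],np.degrees((pose()[1].inv()*D).as_rotvec()));s=fz(0,-94,172);plan([(s,D,0,2)],57)"
```

```text
[ 0.59179552 -0.41334175  0.17371494] [-0.16540521 -0.17449638  0.0064088 ]
[{"jaw":0,"offset":[51,-18,0],"rot":[0,0,0]},{"jaw":0,"offset":[51,-18,1],"rot":[0,0,0]},{"jaw":0,"offset":[51,-18,0],"rot":[0,0,0]},{"jaw":0,"offset":[51,-18,1],"rot":[0,0,0]},{"jaw":0,"offset":[51,-18,0],"rot":[0,0,0]}]
[{"jaw":0,"offset":[52,-18,1],"rot":[0,0,0]},{"jaw":0,"offset":[0,0,0],"rot":[0,0,0]},{"jaw":0,"offset":[0,0,0],"rot":[0,0,0]},{"jaw":0,"offset":[0,0,0],"rot":[0,0,0]},{"jaw":0,"offset":[0,0,0],"rot":[0,0,0]}]
end [ 0.4706 -0.1113  0.172 ]
```

apply_moves:
  moves:
    - {"jaw": 0, "offset": [51, -18, -1], "rot": [0, 0, 0]}
    - {"jaw": 0, "offset": [51, -18, 0], "rot": [0, 0, 0]}
    - {"jaw": 0, "offset": [51, -18, 0], "rot": [0, 0, 0]}
    - {"jaw": 0, "offset": [51, -18, 0], "rot": [0, 0, 0]}
    - {"jaw": 0, "offset": [51, -18, 0], "rot": [0, 0, 0]}

```text
time_s: 26.2
eef_pos: [0.4902, -0.1614, 0.1757]
eef_rot: [-0.001, 0.692, 0.722, -0.0]
wrist_force: [0.4, -1.1, -1.2]
opening: 0.641
grasp_force: 64.4
```

apply_moves:
  moves:
    - {"jaw": 0, "offset": [52, -18, 0], "rot": [0, 0, 0]}
    - {"jaw": 0, "offset": [0, 0, 0], "rot": [0, 0, 0]}
    - {"jaw": 0, "offset": [0, 0, 0], "rot": [0, 0, 0]}
    - {"jaw": 0, "offset": [0, 0, 0], "rot": [0, 0, 0]}
    - {"jaw": 0, "offset": [0, 0, 0], "rot": [0, 0, 0]}

```text
time_s: 26.82
eef_pos: [0.4719, -0.1132, 0.1771]
eef_rot: [-0.0, 0.692, 0.722, -0.0]
wrist_force: [-0.7, 0.4, -1.5]
opening: 0.643
grasp_force: 64.4
```

```bash
python3 -c "
from mv import *
print(pose()[0],ctrl.get_obs()['opening']);s=fz(0,-94,63);plan([(s+[0,0,.1],D,0),(s,D,0,2)],50)"
```

```text
[ 0.47188525 -0.11316562  0.17705293] 0.642732543397637
[{"jaw":0,"offset":[1,-1,14],"rot":[0,0,0]},{"jaw":0,"offset":[0,0,33],"rot":[0,0,0]},{"jaw":0,"offset":[0,0,34],"rot":[0,0,0]},{"jaw":0,"offset":[0,0,33],"rot":[0,0,0]},{"jaw":0,"offset":[0,0,0],"rot":[0,0,0]}]
[{"jaw":0,"offset":[0,0,0],"rot":[0,0,0]},{"jaw":0,"offset":[0,0,0],"rot":[0,0,0]},{"jaw":0,"offset":[0,0,0],"rot":[0,0,0]},{"jaw":0,"offset":[0,0,0],"rot":[0,0,0]},{"jaw":0,"offset":[0,0,0],"rot":[0,0,0]}]
end [ 0.4708 -0.1122  0.0631]
```

apply_moves:
  moves:
    - {"jaw": 0, "offset": [1, -1, 14], "rot": [0, 0, 0]}
    - {"jaw": 0, "offset": [0, 0, 33], "rot": [0, 0, 0]}
    - {"jaw": 0, "offset": [0, 0, 34], "rot": [0, 0, 0]}
    - {"jaw": 0, "offset": [0, 0, 33], "rot": [0, 0, 0]}
    - {"jaw": 0, "offset": [0, 0, 0], "rot": [0, 0, 0]}

```text
time_s: 27.45
eef_pos: [0.4682, -0.1103, 0.0604]
eef_rot: [-0.003, 0.692, 0.722, -0.001]
wrist_force: [0.5, -0.2, -2.0]
opening: 0.641
grasp_force: 64.4
```

apply_moves:
  moves:
    - {"jaw": 0.85, "offset": [0, 0, 0], "rot": [0, 0, 0]}
    - {"jaw": 0.85, "offset": [0, 0, 0], "rot": [0, 0, 0]}
    - {"jaw": 0.85, "offset": [0, 0, 0], "rot": [0, 0, 0]}
    - {"jaw": 0.85, "offset": [0, 0, -58], "rot": [0, 0, 0]}
    - {"jaw": 0.9, "offset": [0, 0, -58], "rot": [0, 0, 0]}

```text
time_s: 28.08
eef_pos: [0.4702, -0.1111, 0.1807]
eef_rot: [-0.0, 0.692, 0.722, -0.0]
wrist_force: [0.5, -1.4, -0.0]
opening: 0.899
grasp_force: 0.0
```

apply_moves:
  moves:
    - {"jaw": 0.5, "offset": [-55, 0, -8], "rot": [0, 0, 0]}
    - {"jaw": 0.5, "offset": [-55, 0, -10], "rot": [0, 0, 0]}
    - {"jaw": 0.5, "offset": [0, 0, 0], "rot": [0, 0, 0]}
    - {"jaw": 0.5, "offset": [0, 0, 0], "rot": [0, 0, 0]}
    - {"jaw": 0.5, "offset": [0, 0, 0], "rot": [0, 0, 0]}

```text
time_s: 28.7
eef_pos: [0.4751, -0.2199, 0.1969]
eef_rot: [-0.001, 0.691, 0.723, 0.0]
wrist_force: [0.1, 0.5, -0.1]
opening: 0.498
grasp_force: 0.0
```

```bash
python3 -c "
from mv import *
look('s7')
im,W=cloud('top');save(im,'t7')
h=fz(147.5,0,0);plan([(h+[0,0,.21],D,.5),(h+[0,0,.128],D,.5)],55)"
```

```text
-125 132 [85. 91. 93.] -100 228 [68. 91. 93.] -75 174 [53. 83. 92.] -50 165 [90. 92. 94.] -25 271 [60. 85. 93.] 0 128 [89. 91. 93.] 25 222 [79. 91. 94.] 50 212 [56. 84. 92.] 75 206 [90. 92. 93.] 100 113 [88. 92. 94.] 
[{"jaw":0.5,"offset":[40,30,-3],"rot":[0,0,0]},{"jaw":0.5,"offset":[41,29,-2],"rot":[0,0,0]},{"jaw":0.5,"offset":[40,30,-3],"rot":[0,0,0]},{"jaw":0.5,"offset":[41,30,-2],"rot":[0,0,0]},{"jaw":0.5,"offset":[40,29,-3],"rot":[0,0,0]}]
[{"jaw":0.5,"offset":[0,0,41],"rot":[0,0,0]},{"jaw":0.5,"offset":[0,0,41],"rot":[0,0,0]},{"jaw":0.5,"offset":[0,0,0],"rot":[0,0,0]},{"jaw":0.5,"offset":[0,0,0],"rot":[0,0,0]},{"jaw":0.5,"offset":[0,0,0],"rot":[0,0,0]}]
end [ 0.6142 -0.0117  0.1281]
```

View pics/s7.png

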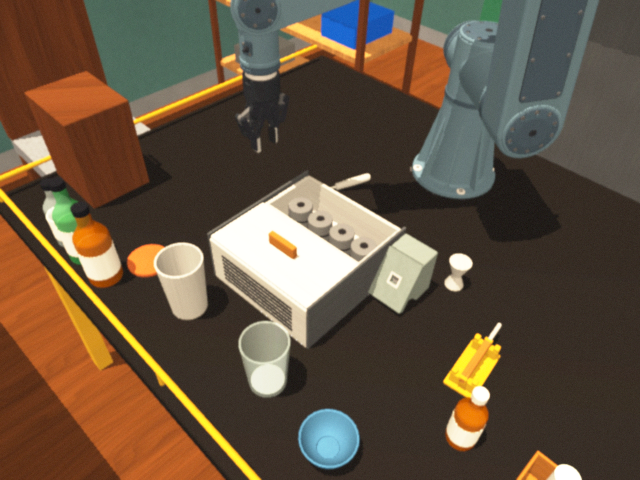

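All four moulds are in a row in the well at (300,207)–(364,247), with their tops at 92 mm. Closing the cover.

apply_moves:
  moves:
    - {"jaw": 0.5, "offset": [40, 30, -3], "rot": [0, 0, 0]}
    - {"jaw": 0.5, "offset": [41, 29, -2], "rot": [0, 0, 0]}
    - {"jaw": 0.5, "offset": [40, 30, -3], "rot": [0, 0, 0]}
    - {"jaw": 0.5, "offset": [41, 30, -2], "rot": [0, 0, 0]}
    - {"jaw": 0.5, "offset": [40, 29, -3], "rot": [0, 0, 0]}

```text
time_s: 29.48
eef_pos: [0.6151, -0.0107, 0.2102]
eef_rot: [-0.0, 0.691, 0.723, -0.0]
wrist_force: [-0.2, -0.4, -0.0]
opening: 0.498
grasp_force: 0.0
```

apply_moves:
  moves:
    - {"jaw": 0.5, "offset": [0, 0, 0], "rot": [0, 0, 0]}
    - {"jaw": 0.5, "offset": [0, 0, 41], "rot": [0, 0, 0]}
    - {"jaw": 0.5, "offset": [0, 0, 39], "rot": [0, 0, 0]}
    - {"jaw": 0.5, "offset": [0, 0, 0], "rot": [0, 0, 0]}
    - {"jaw": 0.5, "offset": [0, 0, 0], "rot": [0, 0, 0]}

```text
time_s: 30.1
eef_pos: [0.6151, -0.0134, 0.1317]
eef_rot: [0.001, 0.692, 0.722, 0.0]
wrist_force: [0.5, 0.7, 0.2]
opening: 0.503
grasp_force: 0.0
```

apply_moves:
  moves:
    - {"jaw": 0, "offset": [0, 0, 0], "rot": [0, 0, 0]}
    - {"jaw": 0, "offset": [0, 0, 0], "rot": [0, 0, 0]}
    - {"jaw": 0, "offset": [0, 0, 0], "rot": [0, 0, 0]}
    - {"jaw": 0, "offset": [0, 0, 0], "rot": [0, 0, 0]}
    - {"jaw": 0, "offset": [0, 0, 0], "rot": [0, 0, 0]}

```text
time_s: 30.72
eef_pos: [0.6153, -0.0134, 0.1325]
eef_rot: [0.001, 0.692, 0.722, 0.0]
wrist_force: [-2.2, -0.2, 5.7]
opening: 0.148
grasp_force: 60.9
```

```bash
python3 -c "
from mv import *
print(ctrl.get_obs()['wrist_force'],pose()[0]);p=pose()[0]
plan([(fz(1.5,0,p[2]*1e3),D,0)],26)"
```

```text
[-2.24357525 -0.19689623  5.67532053] [ 0.61532524 -0.01338287  0.1325193 ]
[{"jaw":0,"offset":[0,-24,0],"rot":[0,0,0]},{"jaw":0,"offset":[1,-25,0],"rot":[0,0,0]},{"jaw":0,"offset":[0,-24,0],"rot":[0,0,0]},{"jaw":0,"offset":[0,-25,0],"rot":[0,0,0]},{"jaw":0,"offset":[1,-24,0],"rot":[0,0,0]}]
[{"jaw":0,"offset":[0,-25,0],"rot":[0,0,0]},{"jaw":0,"offset":[0,0,0],"rot":[0,0,0]},{"jaw":0,"offset":[0,0,0],"rot":[0,0,0]},{"jaw":0,"offset":[0,0,0],"rot":[0,0,0]},{"jaw":0,"offset":[0,0,0],"rot":[0,0,0]}]
end [ 0.4684 -0.0177  0.1322]
```

apply_moves:
  moves:
    - {"jaw": 0, "offset": [0, -24, 0], "rot": [0, 0, 0]}
    - {"jaw": 0, "offset": [0, -25, 0], "rot": [0, 0, 0]}
    - {"jaw": 0, "offset": [0, -24, 0], "rot": [0, 0, 0]}
    - {"jaw": 0, "offset": [0, -25, 0], "rot": [0, 0, 0]}
    - {"jaw": 0, "offset": [0, -24, 0], "rot": [0, 0, 0]}

```text
time_s: 31.35
eef_pos: [0.4941, -0.0185, 0.1325]
eef_rot: [0.002, 0.692, 0.722, 0.002]
wrist_force: [2.7, 1.0, 5.5]
opening: 0.15
grasp_force: 64.0
```

apply_moves:
  moves:
    - {"jaw": 0, "offset": [0, -22, 0], "rot": [0, 0, 0]}
    - {"jaw": 0, "offset": [0, -2, 0], "rot": [0, 0, 0]}
    - {"jaw": 0, "offset": [0, 0, 0], "rot": [0, 0, 0]}
    - {"jaw": 0, "offset": [0, 0, 0], "rot": [0, 0, 0]}
    - {"jaw": 0, "offset": [0, 0, 0], "rot": [0, 0, 0]}

```text
time_s: 31.98
eef_pos: [0.47, -0.0196, 0.1325]
eef_rot: [0.001, 0.692, 0.722, 0.001]
wrist_force: [-2.7, 0.7, 8.9]
opening: 0.145
grasp_force: 64.5
```

apply_moves:
  moves:
    - {"jaw": 0, "offset": [0, -1, 0], "rot": [0, 0, 0]}
    - {"jaw": 0, "offset": [0, -1, 0], "rot": [0, 0, 0]}
    - {"jaw": 0, "offset": [0, -1, 0], "rot": [0, 0, 0]}
    - {"jaw": 0, "offset": [0, 0, 0], "rot": [0, 0, 0]}
    - {"jaw": 0, "offset": [0, 0, 0], "rot": [0, 0, 0]}

```text
time_s: 32.6
eef_pos: [0.4677, -0.0196, 0.1325]
eef_rot: [0.002, 0.692, 0.722, 0.001]
wrist_force: [1.4, 2.1, 6.5]
opening: 0.145
grasp_force: 64.2
```

apply_moves:
  moves:
    - {"jaw": 0.5, "offset": [0, 0, 0], "rot": [0, 0, 0]}
    - {"jaw": 0.5, "offset": [0, 0, 0], "rot": [0, 0, 0]}
    - {"jaw": 0.5, "offset": [0, 0, 0], "rot": [0, 0, 0]}
    - {"jaw": 0.5, "offset": [0, 0, -50], "rot": [0, 0, 0]}
    - {"jaw": 0.5, "offset": [0, 0, -50], "rot": [0, 0, 0]}

```text
time_s: 33.22
eef_pos: [0.465, -0.0193, 0.2308]
eef_rot: [-0.001, 0.692, 0.722, -0.001]
wrist_force: [0.3, 0.4, 0.6]
opening: 0.5
grasp_force: 0.0
```

```bash
cat > st.py <<'E'
from mv import *
T=ctrl.camera_params("scene");K=np.array(T["K"]);M=np.array(T["cam_to_world"])
def ray(u,v,z):
    d=M[:3,:3]@[(u-K[0,2])/K[0,0],(v-K[1,2])/K[1,1],1];o=M[:3,3];return o+d*(z-o[2])/d[2]
E
python3 - <<'E'
from st import *
for c in("scene","top"):
    im,W=cloud(c)
    w=W.reshape(-1,3);w=w[~np.isnan(w[:,0])]
    h=w[(abs(w[:,0]-.467)<.05)&(abs(w[:,1]+.018)<.06)&(w[:,2]>.138)&(w[:,2]<.156)];print("handle",len(h),rect(h))
    r=ctrl.outline_of(c,"stylus")[0];q=W[r["region"]];q=q[(q[:,2]>.0425)&(q[:,2]<.051)];print("stylus",len(q),rect(q))
    if c=="scene":
        p=ray(394.5,279.8,.064);print("mouth",p)
        a=np.radians(FY);print("in fz",(p[:2]-F0)@np.array([[np.cos(a),-np.sin(a)],[np.sin(a),np.cos(a)]]))
        d=im[265:300,380:412].astype(int).sum(2);print(d[6:24,6:24]//3)
        # pod-face plane fit
        f=w.copy();f[:,:2]=(w[:,:2]-F0)@np.array([[np.cos(a),-np.sin(a)],[np.sin(a),np.cos(a)]])
        g=f[(f[:,1]>.152)&(f[:,1]<.218)&(f[:,2]>.03)&(f[:,2]<.1)&(abs(f[:,0]*.866+f[:,2]*.5-.0428)<.006)]
        A=np.c_[g[:,1]-.184,g[:,2]-.064,np.ones(len(g))];print("face x=by+cz+d",np.linalg.lstsq(A,g[:,0],rcond=None)[0],len(g))
E
```

```text
handle 265 (array([ 0.4684, -0.0177]), array([0.0177, 0.0688]), 2.2)
stylus 428 (array([0.4774, 0.3814]), array([0.1533, 0.0145]), 6.53)
mouth [0.47151567 0.16735892 0.064     ]
in fz [0.01249114 0.18479228]
[[163 160 163 162 173 193 194 179 167 164 164 161 161 161 161 161 160 162]
 [161 166 164 167 185 214 219 209 192 175 167 163 165 160 160 162 159 161]
 [161 165 163 173 201 221 218 220 216 201 182 168 161 162 160 160 159 157]
 [162 161 161 181 214 215 187 193 214 218 209 193 177 166 160 161 159 161]
 [162 163 167 201 218 197 142 141 175 203 215 217 206 184 168 161 160 158]
 [158 164 181 214 215 171 111 103 121 153 188 216 218 213 194 172 164 159]
 [162 170 201 220 204 143 106 100  99 108 138 173 203 220 218 196 170 162]
 [163 180 215 218 176 115 106 114 106  95  98 122 165 212 222 201 169 156]
 [170 194 219 205 144 101 106 130 126 110 100 104 147 213 218 189 164 158]
 [174 210 220 189 128 104 107 132 134 128 122 124 175 216 206 174 160 160]
 [182 216 222 198 163 144 132 136 133 136 143 164 209 218 193 165 159 157]
 [175 208 221 218 203 182 160 143 135 135 146 189 219 214 182 162 161 158]
 [165 182 199 213 219 216 194 168 147 144 158 211 221 200 169 160 157 160]
 [158 163 171 188 208 220 218 206 185 174 193 220 216 187 162 162 158 158]
 [158 159 163 170 182 200 214 216 217 212 219 221 200 170 158 160 159 160]
 [161 162 159 164 167 175 192 208 219 224 225 216 182 163 162 158 162 163]
 [159 156 160 162 163 165 170 186 201 216 219 201 172 157 158 158 160 160]
 [160 158 159 161 162 166 162 164 172 184 194 176 161 159 159 160 160 164]]
face x=by+cz+d [-0.00106221 -0.5788501   0.01252842] 1092
handle 0 (array([0., 0.]), array([0., 0.]), 0.0)
stylus 331 (array([0.4736, 0.3803]), array([0.1584, 0.0166]), 6.93)
```

```bash
python3 - <<'E'
from st import *
S=np.array([.4987,.3835,0]);Y=down(186.5)
print(down(182.47,-30).as_matrix().round(3))
plan([(S+[0,0,.23],Y,.5,2),(S+[0,0,.10],Y,.5,1)],50)
E
```

```text
[[-0.865 -0.043  0.5  ]
 [-0.037  0.999  0.022]
 [-0.5    0.    -0.866]]
[{"jaw":0.5,"offset":[40,5,0],"rot":[0,0,-9.4]},{"jaw":0.5,"offset":[39,11,0],"rot":[0,0,-9.4]},{"jaw":0.5,"offset":[36,18,0],"rot":[0,0,-9.4]},{"jaw":0.5,"offset":[33,24,0],"rot":[0,0.1,-9.4]},{"jaw":0.5,"offset":[29,28,1],"rot":[0,0,-9.4]}]
[{"jaw":0.5,"offset":[24,33,0],"rot":[0,0,-9.4]},{"jaw":0.5,"offset":[18,36,0],"rot":[0,0,-9.4]},{"jaw":0.5,"offset":[12,39,0],"rot":[0,0,-9.4]},{"jaw":0.5,"offset":[5,40,0],"rot":[0,0,-9.4]},{"jaw":0.5,"offset":[-1,40,0],"rot":[0,0.1,-9.4]}]
[{"jaw":0.5,"offset":[0,0,0],"rot":[0,0,0]},{"jaw":0.5,"offset":[0,0,0],"rot":[0,0,0]},{"jaw":0.5,"offset":[0,0,43],"rot":[0,0,0]},{"jaw":0.5,"offset":[0,0,44],"rot":[0,0,0]},{"jaw":0.5,"offset":[0,0,43],"rot":[0,0,0]}]
[{"jaw":0.5,"offset":[0,0,0],"rot":[0,0,0]},{"jaw":0.5,"offset":[0,0,0],"rot":[0,0,0]},{"jaw":0.5,"offset":[0,0,0],"rot":[0,0,0]},{"jaw":0.5,"offset":[0,0,0],"rot":[0,0,0]},{"jaw":0.5,"offset":[0,0,0],"rot":[0,0,0]}]
end [0.4988 0.3835 0.1003]
```

apply_moves:
  moves:
    - {"jaw": 0.5, "offset": [40, 5, 0], "rot": [0, 0, -9.4]}
    - {"jaw": 0.5, "offset": [39, 11, 0], "rot": [0, 0, -9.4]}
    - {"jaw": 0.5, "offset": [36, 18, 0], "rot": [0, 0, -9.4]}
    - {"jaw": 0.5, "offset": [33, 24, 0], "rot": [0, 0, -9.4]}
    - {"jaw": 0.5, "offset": [29, 28, 1], "rot": [0, 0, -9.4]}

```text
time_s: 34.05
eef_pos: [0.4808, 0.1832, 0.2272]
eef_rot: [-0.001, 0.344, 0.939, -0.001]
wrist_force: [0.6, -0.2, -0.9]
opening: 0.498
grasp_force: 0.0
```

apply_moves:
  moves:
    - {"jaw": 0.5, "offset": [24, 33, 0], "rot": [0, 0, -9.4]}
    - {"jaw": 0.5, "offset": [18, 36, 0], "rot": [0, 0, -9.4]}
    - {"jaw": 0.5, "offset": [12, 39, 0], "rot": [0, 0, -9.4]}
    - {"jaw": 0.5, "offset": [5, 40, 0], "rot": [0, 0, -9.4]}
    - {"jaw": 0.5, "offset": [-1, 40, 0], "rot": [0, 0, -9.4]}

```text
time_s: 34.67
eef_pos: [0.4973, 0.3844, 0.2267]
eef_rot: [-0.002, -0.059, 0.998, -0.001]
wrist_force: [0.1, 0.1, 0.2]
opening: 0.498
grasp_force: 0.0
```

apply_moves:
  moves:
    - {"jaw": 0.5, "offset": [0, 0, 0], "rot": [0, 0, 0]}
    - {"jaw": 0.5, "offset": [0, 0, 0], "rot": [0, 0, 0]}
    - {"jaw": 0.5, "offset": [0, 0, 43], "rot": [0, 0, 0]}
    - {"jaw": 0.5, "offset": [0, 0, 44], "rot": [0, 0, 0]}
    - {"jaw": 0.5, "offset": [0, 0, 0], "rot": [0, 0, 0]}

```text
time_s: 35.3
eef_pos: [0.4955, 0.3807, 0.1379]
eef_rot: [-0.004, -0.055, 0.998, -0.002]
wrist_force: [-0.0, 0.1, -0.3]
opening: 0.499
grasp_force: 0.0
```

```bash
python3 - <<'E'
from st import *
S=np.array([.4987,.3835,0]);Y=down(186.5)
p,r=pose();print(p,np.degrees((r.inv()*Y).as_rotvec()))
im,W=cloud("scene");save(im,"s8")
r=ctrl.outline_of("scene","stylus")[0];q=W[r["region"]];q=q[(q[:,2]>.0425)&(q[:,2]<.051)];print("stylus",len(q),rect(q))
plan([(S+[0,0,.12],Y,.5),(S+[0,0,.02],Y,.5,1)],50)
E
```

```text
[0.49548589 0.38072852 0.13790583] [-0.19914098 -0.49944323 -0.16591739]
stylus 432 (array([0.4743, 0.3809]), array([0.1595, 0.0144]), 6.73)
[{"jaw":0.5,"offset":[0,1,23],"rot":[0,0,0]},{"jaw":0.5,"offset":[0,0,33],"rot":[0,0,0]},{"jaw":0.5,"offset":[0,0,34],"rot":[0,0,0]},{"jaw":0.5,"offset":[0,0,33],"rot":[0,0,0]},{"jaw":0.5,"offset":[0,0,0],"rot":[0,0,0]}]
end [0.4987 0.3838 0.0201]
```

View pics/s8.png

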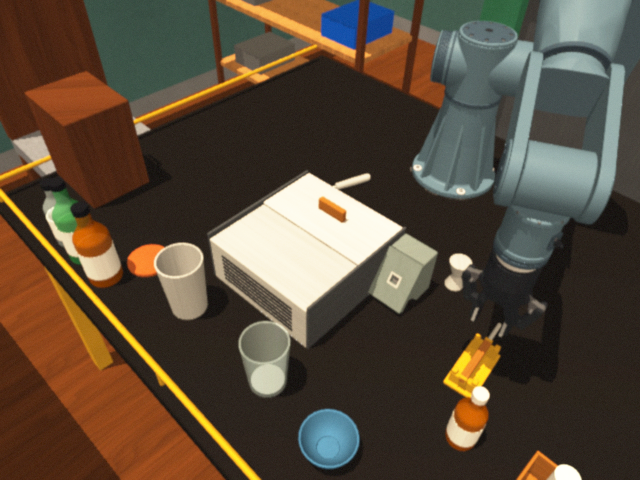

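The cover is shut with its handle at (333,209), and the gripper is over the stylus at (475,358). Descending to grip it.

apply_moves:
  moves:
    - {"jaw": 0.5, "offset": [0, 1, 23], "rot": [-0.2, -0.5, -0.2]}
    - {"jaw": 0.5, "offset": [-3, 3, 33], "rot": [0, 0, 0]}
    - {"jaw": 0.5, "offset": [0, 0, 34], "rot": [0, 0, 0]}
    - {"jaw": 0.5, "offset": [0, 0, 26], "rot": [0, 0, 0]}
    - {"jaw": 0.5, "offset": [0, 0, 0], "rot": [0, 0, 0]}

```text
time_s: 36.02
eef_pos: [0.5017, 0.388, 0.0266]
eef_rot: [0.004, -0.058, 0.998, 0.002]
wrist_force: [-1.1, -0.3, 0.8]
opening: 0.502
grasp_force: 0.0
```

```bash
python3 - <<'E'
from st import *
S=np.array([.4987,.3835,0]);Y=down(186.5)
p,r=pose();print(p,np.degrees((r.inv()*Y).as_rotvec()))
plan([(S+[0,0,.02],Y,.5,1)],50)
E
```

```text
[0.50170034 0.38799951 0.02660622] [0.17807643 0.45622279 0.14169934]
[{"jaw":0.5,"offset":[4,-4,7],"rot":[0.2,0.5,0.1]},{"jaw":0.5,"offset":[0,0,0],"rot":[0,0,0]},{"jaw":0.5,"offset":[0,0,0],"rot":[0,0,0]},{"jaw":0.5,"offset":[0,0,0],"rot":[0,0,0]},{"jaw":0.5,"offset":[0,0,0],"rot":[0,0,0]}]
end [0.4982 0.3836 0.0196]
```

apply_moves:
  moves:
    - {"jaw": 0.5, "offset": [0, 0, 6], "rot": [0, 0, 0]}
    - {"jaw": 0.5, "offset": [0, 0, 0], "rot": [0, 0, 0]}
    - {"jaw": 0.5, "offset": [0, 0, 0], "rot": [0, 0, 0]}
    - {"jaw": 0.5, "offset": [0, 0, 0], "rot": [0, 0, 0]}
    - {"jaw": 0.5, "offset": [0, 0, 0], "rot": [0, 0, 0]}

```text
time_s: 36.65
eef_pos: [0.5017, 0.3885, 0.0206]
eef_rot: [0.004, -0.058, 0.998, 0.002]
wrist_force: [-0.9, 0.1, 0.1]
opening: 0.5
grasp_force: 0.0
```

```bash
python3 - <<'E'
from st import *
S=np.array([.4987,.3835,0]);Y=down(186.5)
p,r=pose();print(p,np.degrees((r.inv()*Y).as_rotvec()))
plan([(S+[0,0,.02],Y,.5,1)],50)
E
```

```text
[0.50171198 0.38845511 0.02058153] [0.20764247 0.51573022 0.17865448]
[{"jaw":0.5,"offset":[4,-5,1],"rot":[0.2,0.5,0.2]},{"jaw":0.5,"offset":[0,0,0],"rot":[0,0,0]},{"jaw":0.5,"offset":[0,0,0],"rot":[0,0,0]},{"jaw":0.5,"offset":[0,0,0],"rot":[0,0,0]},{"jaw":0.5,"offset":[0,0,0],"rot":[0,0,0]}]
end [0.4983 0.383  0.0195]
```

apply_moves:
  moves:
    - {"jaw": 0.5, "offset": [4, -5, 1], "rot": [0.2, 0.5, 0.2]}
    - {"jaw": 0.5, "offset": [0, 0, 0], "rot": [0, 0, 0]}
    - {"jaw": 0, "offset": [0, 0, 0], "rot": [0, 0, 0]}
    - {"jaw": 0, "offset": [0, 0, 0], "rot": [0, 0, 0]}
    - {"jaw": 0, "offset": [0, 0, 0], "rot": [0, 0, 0]}

```text
time_s: 37.28
eef_pos: [0.4985, 0.3831, 0.0195]
eef_rot: [0.0, -0.057, 0.998, 0.0]
wrist_force: [0.5, 1.2, 0.2]
opening: 0.155
grasp_force: 58.5
```

apply_moves:
  moves:
    - {"jaw": 0, "offset": [0, 0, 0], "rot": [0, 0, 0]}
    - {"jaw": 0, "offset": [0, 0, 0], "rot": [0, 0, 0]}
    - {"jaw": 0, "offset": [0, 0, 0], "rot": [0, 0, 0]}
    - {"jaw": 0, "offset": [0, 0, 0], "rot": [0, 0, 0]}
    - {"jaw": 0, "offset": [0, 0, 0], "rot": [0, 0, 0]}

```text
time_s: 37.9
eef_pos: [0.4985, 0.383, 0.0195]
eef_rot: [0.0, -0.057, 0.998, 0.0]
wrist_force: [1.2, 0.3, 1.9]
opening: 0.158
grasp_force: 58.6
```

```bash
python3 - <<'E'
from st import *
p,r=pose();print(p,np.degrees((r.inv()*down(186.5)).as_rotvec()));np.save("grasp.npy",p)
# handle centre target: approach pose 40mm short of mouth contact along press axis
G=down(FY+180,-30);n=np.array([.866,0,.5])
def hc(s): # TCP for tip at s mm outside mouth along normal
    c=np.array([12.,184.4,64.])+ (105+s)*n
    return fz(*c)+G.apply([0,0,.019])
for s in(60,0): print(s,hc(s))
plan([(p+[0,0,.2],down(186.5),0,1),(hc(60)+[0,0,.06],G,0,2),(hc(60),G,0,2)],45)
E
```

```text
[0.49846024 0.3830493  0.01946541] [ 0.01035227  0.02507316 -0.02041276]
60 [0.62329031 0.17351328 0.13004552]
0 [0.57137859 0.17127399 0.10004552]
[{"jaw":0,"offset":[0,0,-40],"rot":[0,0,0]},{"jaw":0,"offset":[0,0,-40],"rot":[0,0,0]},{"jaw":0,"offset":[0,0,-40],"rot":[0,0,0]},{"jaw":0,"offset":[0,0,-40],"rot":[0,0,0]},{"jaw":0,"offset":[0,0,-40],"rot":[0,0,0]}]
[{"jaw":0,"offset":[0,0,0],"rot":[0,0,0]},{"jaw":0,"offset":[-17,-37,5],"rot":[0.2,-5,0.7]},{"jaw":0,"offset":[-16,-37,6],"rot":[0.1,-5,0.6]},{"jaw":0,"offset":[-17,-36,8],"rot":[0.2,-5,0.7]},{"jaw":0,"offset":[-16,-37,10],"rot":[0.2,-5,0.6]}]
[{"jaw":0,"offset":[-16,-36,11],"rot":[0.2,-5,0.7]},{"jaw":0,"offset":[-15,-36,13],"rot":[0.2,-5,0.6]},{"jaw":0,"offset":[0,0,0],"rot":[0,0,0]},{"jaw":0,"offset":[0,0,0],"rot":[0,0,0]},{"jaw":0,"offset":[15,0,26],"rot":[0,0,0]}]
[{"jaw":0,"offset":[15,0,25],"rot":[0,0,0]},{"jaw":0,"offset":[0,0,0],"rot":[0,0,0]},{"jaw":0,"offset":[0,0,0],"rot":[0,0,0]},{"jaw":0,"offset":[0,0,0],"rot":[0,0,0]},{"jaw":0,"offset":[0,0,0],"rot":[0,0,0]}]
end [0.6234 0.1735 0.1306]
```

apply_moves:
  moves:
    - {"jaw": 0, "offset": [0, 0, -40], "rot": [0, 0, 0]}
    - {"jaw": 0, "offset": [0, 0, -40], "rot": [0, 0, 0]}
    - {"jaw": 0, "offset": [0, 0, -40], "rot": [0, 0, 0]}
    - {"jaw": 0, "offset": [0, 0, -40], "rot": [0, 0, 0]}
    - {"jaw": 0, "offset": [0, 0, -40], "rot": [0, 0, 0]}

```text
time_s: 38.52
eef_pos: [0.4976, 0.3826, 0.2199]
eef_rot: [-0.001, -0.057, 0.998, -0.0]
wrist_force: [-0.5, 0.8, -1.2]
opening: 0.156
grasp_force: 58.5
```

apply_moves:
  moves:
    - {"jaw": 0, "offset": [0, 0, 0], "rot": [0, 0, 0]}
    - {"jaw": 0, "offset": [-17, -37, 5], "rot": [0.2, -5, 0.7]}
    - {"jaw": 0, "offset": [-16, -37, 6], "rot": [0.1, -5, 0.6]}
    - {"jaw": 0, "offset": [-17, -36, 8], "rot": [0.2, -5, 0.7]}
    - {"jaw": 0, "offset": [-16, -37, 10], "rot": [0.2, -5, 0.6]}

```text
time_s: 39.15
eef_pos: [0.581, 0.2418, 0.1976]
eef_rot: [0.174, -0.033, 0.984, 0.003]
wrist_force: [0.4, 1.0, -0.3]
opening: 0.153
grasp_force: 58.6
```

apply_moves:
  moves:
    - {"jaw": 0, "offset": [-16, -36, 11], "rot": [0.2, -5, 0.7]}
    - {"jaw": 0, "offset": [-15, -36, 13], "rot": [0.2, -5, 0.6]}
    - {"jaw": 0, "offset": [0, 0, 0], "rot": [0, 0, 0]}
    - {"jaw": 0, "offset": [0, 0, 0], "rot": [0, 0, 0]}
    - {"jaw": 0, "offset": [0, 0, 0], "rot": [0, 0, 0]}

```text
time_s: 39.78
eef_pos: [0.6236, 0.1745, 0.1896]
eef_rot: [0.259, -0.021, 0.966, 0.005]
wrist_force: [1.2, -0.2, -1.6]
opening: 0.153
grasp_force: 58.7
```

```bash
cat >> st.py <<'E'
G=down(FY+180,-30);nf=np.array([.866,0,.5])
def hc(s,mouth=(12.,184.4,64.),off=0): # TCP with tip s mm outside the mouth
    return fz(*(np.array(mouth)+(105+s+off)*nf))+G.apply([0,0,.019])
E
python3 - <<'E'
from st import *
p,r=pose();print(p,np.degrees((r.inv()*G).as_rotvec()),ctrl.get_obs()["opening"],ctrl.get_obs()["q"].round(2))
im,W=cloud("scene");save(im,"s9")
cv2.imwrite("pics/s9c.png",cv2.resize(im[160:360,330:560,::-1],(690,600),interpolation=2))
plan([(hc(60),G,0,3)],45)
E
```

```text
[0.62359593 0.17453118 0.1896092 ] [-0.01584714 -0.01440914  0.07440322] 0.15338366911901236 [ 0.11  0.1   1.89 -0.05  0.64 -1.48]
[{"jaw":0,"offset":[15,-1,26],"rot":[0,0,0]},{"jaw":0,"offset":[15,0,26],"rot":[0,0,0]},{"jaw":0,"offset":[0,0,0],"rot":[0,0,0]},{"jaw":0,"offset":[0,0,0],"rot":[0,0,0]},{"jaw":0,"offset":[0,0,0],"rot":[0,0,0]}]
end [0.6237 0.1735 0.1298]
```

View pics/s9c.png

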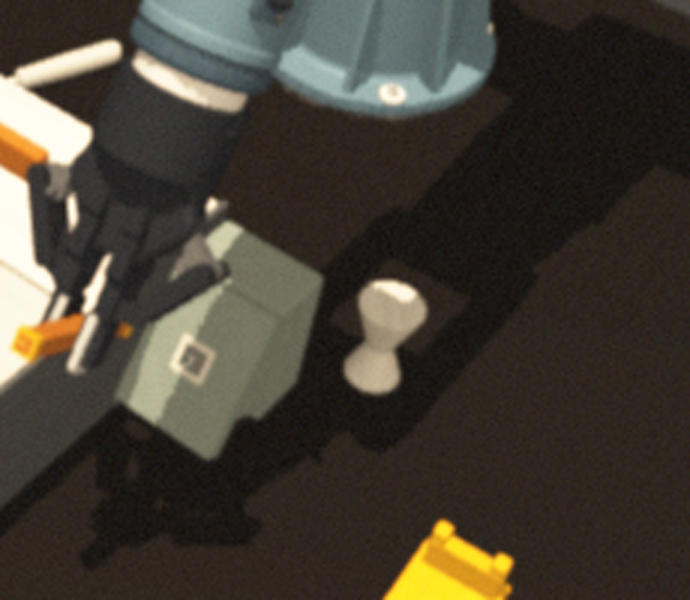

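The stylus is held level along the press plane, with its butt at crop (28,343) and the recess at crop (193,358). The tip is hidden by the finger. I'll lower onto the press axis.

apply_moves:
  moves:
    - {"jaw": 0, "offset": [15, -1, 26], "rot": [0, 0, 0.1]}
    - {"jaw": 0, "offset": [15, 0, 26], "rot": [0, 0, 0]}
    - {"jaw": 0, "offset": [0, 0, 0], "rot": [0, 0, 0]}
    - {"jaw": 0, "offset": [0, 0, 0], "rot": [0, 0, 0]}
    - {"jaw": 0, "offset": [0, 0, 0], "rot": [0, 0, 0]}

```text
time_s: 40.45
eef_pos: [0.625, 0.1729, 0.1317]
eef_rot: [0.26, -0.02, 0.965, 0.005]
wrist_force: [0.6, -0.4, 0.1]
opening: 0.153
grasp_force: 58.7
```

```bash
python3 - <<'E'
from st import *
p,r=pose();print(p,hc(60),np.degrees((r.inv()*G).as_rotvec()),ctrl.get_obs()["opening"])
def proj(x,c):
    T=ctrl.camera_params(c);q=np.linalg.inv(np.array(T["cam_to_world"]))@[*x,1];k=np.array(T["K"])@q[:3];return (k[:2]/k[2]).round(1)
c0=p-r.apply([0,0,.019]);tip=c0+r.apply([.105,0,0])
ims=[]
for c,(a,b) in(("scene",(230,370)),("top",(220,220))):
    im,W=cloud(c);print(c,"pred tip",proj(tip,c),"butt",proj(c0-r.apply([.055,0,0]),c))
    for o in ctrl.outline_of(c,"stylus")[:1]: 
        w=W[o["region"]];ys,xs=np.nonzero(o["region"]);print(o["score"],len(xs),xs.min(),xs.max(),ys.min(),ys.max())
        g=w[np.linalg.norm(w-c0,axis=1)<.12]-c0;l=r.inv().apply(g)*1e3
        for lo in range(-60,110,20):
            m=(l[:,0]>lo)&(l[:,0]<lo+20)
            if m.sum()>3: print(lo,m.sum(),"y",np.percentile(l[m,1],[5,95]).round(1),"z",np.percentile(l[m,2],[5,95]).round(1))
        print("xmax",np.percentile(l[:,0],[1,99]).round(1))
    u,v=proj(tip,c).astype(int);ims.append(cv2.resize(im[v-50:v+50,u-65:u+65,::-1],(780,600),interpolation=2) if c=="scene" else cv2.resize(im[v-50:v+50,u-65:u+65,::-1],(780,600),interpolation=2))
    cv2.imwrite("pics/a%s.png"%c,ims[-1])
E
```

```text
[0.62503228 0.17288256 0.13167988] [0.62329031 0.17351328 0.13004552] [-0.03851816  0.1921345  -0.06826252] 0.15251132264552986
scene pred tip [379.8 283.8] butt [334.8 297.4]
0.53 203 331 367 287 301
-60 104 y [-6.9  6.5] z [-8.7  4.1]
-40 60 y [-5.   6.5] z [-8.3  2.3]
-20 32 y [-5.8  6.1] z [-8.4 -0.9]
40 4 y [5.3 6.3] z [1.3 4.8]
xmax [-57.   46.8]
top pred tip [242.6 259.8] butt [234.5 188.8]
0.75 147 232 239 189 212
-60 57 y [-8.3  4.4] z [-9.4  3.4]
-40 65 y [-7.7  3.9] z [-10.2  -4.7]
-20 24 y [-5.8  2.6] z [-9.1 -4.8]
xmax [-53.9  -8. ]
```

View pics/ascene.png

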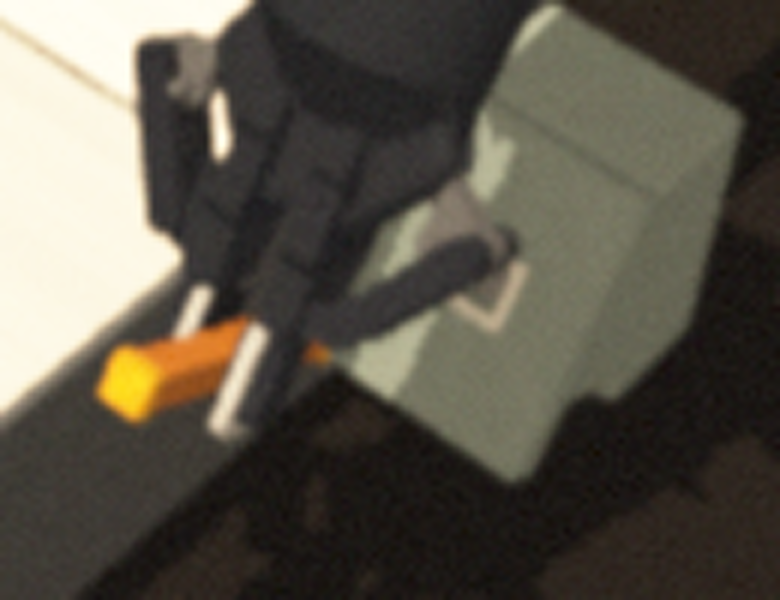

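The stylus sits where predicted: butt 55 mm behind the grip and centred. Its axis points at the recess, partly hidden at crop (490,290). Advancing to just outside the mouth.

```bash
python3 - <<'E'
from st import *
p,r=pose();print(p)
for s in(10,-6): print(s,(r.inv().apply(hc(s)+r.apply([0,0,.001])-p)*1e3).round(1))
E
```

```text
[0.62426786 0.17257799 0.13054583]
10 [51.1  0.9  0.9]
-6 [67.1  0.9  0.9]
```

apply_moves:
  moves:
    - {"jaw": 0, "offset": [13, 0, 0], "rot": [0, 0, 0]}
    - {"jaw": 0, "offset": [13, 0, 0], "rot": [0, 0, 0]}
    - {"jaw": 0, "offset": [13, 1, 1], "rot": [0, 0, 0]}
    - {"jaw": 0, "offset": [12, 0, 0], "rot": [0, 0, 0]}
    - {"jaw": 0, "offset": [0, 0, 0], "rot": [0, 0, 0]}

```text
time_s: 41.28
eef_pos: [0.5786, 0.1717, 0.102]
eef_rot: [0.258, -0.02, 0.966, 0.005]
wrist_force: [0.8, 0.5, -1.0]
opening: 0.151
grasp_force: 58.7
```

apply_moves:
  moves:
    - {"jaw": 0, "offset": [0, 0, 0], "rot": [0, 0, 0]}
    - {"jaw": 0, "offset": [0, 0, 0], "rot": [0, 0, 0]}
    - {"jaw": 0, "offset": [0, 0, 0], "rot": [0, 0, 0]}
    - {"jaw": 0, "offset": [0, 0, 0], "rot": [0, 0, 0]}
    - {"jaw": 0, "offset": [0, 0, 0], "rot": [0, 0, 0]}

```text
time_s: 41.9
eef_pos: [0.5802, 0.1717, 0.1032]
eef_rot: [0.259, -0.02, 0.966, 0.005]
wrist_force: [-0.2, 0.3, -0.1]
opening: 0.15
grasp_force: 58.7
```

```bash
python3 - <<'E'
from st import *
p,r=pose();print(p,np.degrees((r.inv()*G).as_rotvec()).round(2))
for s in(10,-6,-13): print(s,(r.inv().apply(hc(s)+r.apply([0,0,.001])-p)*1e3).round(1))
im,W=cloud("scene")
def proj(x):
    q=np.linalg.inv(M)@[*x,1];k=K@q[:3];return (k[:2]/k[2]).round(1)
tip=p-r.apply([0,0,.020])+r.apply([.105,0,0]);print(proj(tip));u,v=394,280
cv2.imwrite("pics/b.png",cv2.resize(im[v-40:v+40,u-52:u+52,::-1],(780,600),interpolation=2))
E
```

```text
[0.58016881 0.17168857 0.10318973] [-0.06  0.01 -0.08]
10 [-0.8 -0.  -0.7]
-6 [15.2 -0.1 -0.7]
-13 [22.2 -0.1 -0.7]
[392.4 280.6]
```

View pics/b.png

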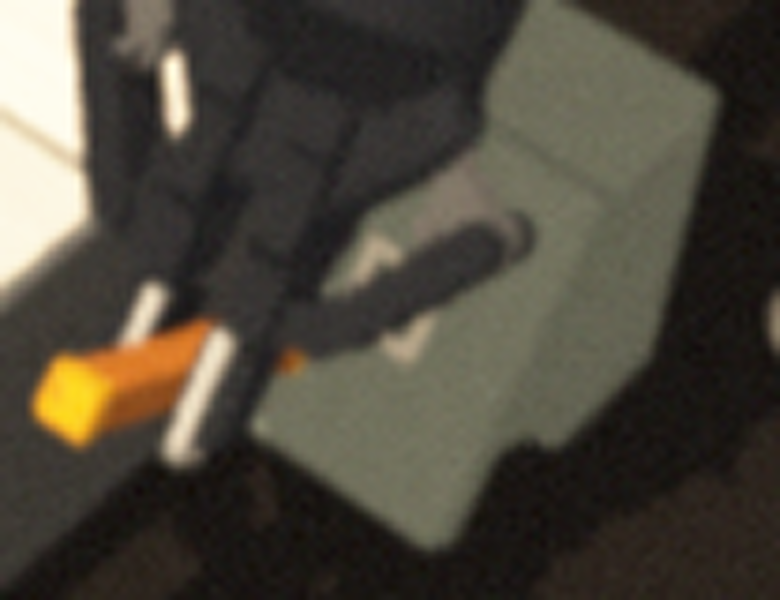

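The stylus is heading into the recess, whose white border shows around crop (390,300). Creeping in.

apply_moves:
  moves:
    - {"jaw": 0, "offset": [5, 0, 0], "rot": [0, 0, 0]}
    - {"jaw": 0, "offset": [5, 0, 0], "rot": [0, 0, 0]}
    - {"jaw": 0, "offset": [4, 0, 0], "rot": [0, 0, 0]}
    - {"jaw": 0, "offset": [0, 0, 0], "rot": [0, 0, 0]}
    - {"jaw": 0, "offset": [0, 0, 0], "rot": [0, 0, 0]}

```text
time_s: 42.58
eef_pos: [0.5682, 0.1712, 0.0964]
eef_rot: [0.259, -0.02, 0.966, 0.005]
wrist_force: [0.2, 0.0, 0.2]
opening: 0.157
grasp_force: 58.7
```

apply_moves:
  moves:
    - {"jaw": 0, "offset": [1, 0, 0], "rot": [0, 0, 0]}
    - {"jaw": 0, "offset": [1, 0, 0], "rot": [0, 0, 0]}
    - {"jaw": 0, "offset": [1, 0, 0], "rot": [0, 0, 0]}
    - {"jaw": 0, "offset": [0, 0, 0], "rot": [0, 0, 0]}
    - {"jaw": 0, "offset": [0, 0, 0], "rot": [0, 0, 0]}

```text
time_s: 43.2
eef_pos: [0.5656, 0.1711, 0.0949]
eef_rot: [0.259, -0.02, 0.966, 0.005]
wrist_force: [1.0, -0.8, 0.2]
opening: 0.149
grasp_force: 58.7
```

```bash
python3 - <<'E'
from st import *
p,r=pose();o=ctrl.get_obs();print(p,r.inv().apply(o["wrist_force"]).round(2))
for s in(-8,-13): print(s,(r.inv().apply(hc(s)+r.apply([0,0,.001])-p)*1e3).round(1))
E
```

```text
[0.56561479 0.17109725 0.09486898] [-0.97 -0.87  0.28]
-8 [ 0.4 -0.1 -0.6]
-13 [ 5.4 -0.1 -0.6]
```

apply_moves:
  moves:
    - {"jaw": 0, "offset": [1, 0, 0], "rot": [0, 0, 0]}
    - {"jaw": 0, "offset": [1, 0, 0], "rot": [0, 0, 0]}
    - {"jaw": 0, "offset": [1, 0, 0], "rot": [0, 0, 0]}
    - {"jaw": 0, "offset": [0, 0, 0], "rot": [0, 0, 0]}
    - {"jaw": 0, "offset": [0, 0, 0], "rot": [0, 0, 0]}

```text
time_s: 43.82
eef_pos: [0.5632, 0.171, 0.0935]
eef_rot: [0.259, -0.02, 0.966, 0.005]
wrist_force: [2.9, 0.4, -0.2]
opening: 0.153
grasp_force: 58.7
```

```bash
python3 - <<'E'
from st import *
p,r=pose();o=ctrl.get_obs();print(p,r.inv().apply(o["wrist_force"]).round(2))
for s in(-8,-13): print(s,(r.inv().apply(hc(s)+r.apply([0,0,.001])-p)*1e3).round(1))
E
```

```text
[0.56321037 0.17098276 0.0935316 ] [-2.43  0.31  1.65]
-8 [-2.3 -0.1 -0.6]
-13 [ 2.7 -0.1 -0.6]
```

apply_moves:
  moves:
    - {"jaw": 0, "offset": [1, 0, 0], "rot": [0, 0, 0]}
    - {"jaw": 0, "offset": [0, 0, 0], "rot": [0, 0, 0]}
    - {"jaw": 0, "offset": [1, 0, 0], "rot": [0, 0, 0]}
    - {"jaw": 0, "offset": [0, 0, 0], "rot": [0, 0, 0]}
    - {"jaw": 0, "offset": [0, 0, 0], "rot": [0, 0, 0]}

```text
time_s: 44.45
eef_pos: [0.5614, 0.1709, 0.0925]
eef_rot: [0.259, -0.02, 0.966, 0.005]
wrist_force: [4.0, 0.4, 2.8]
opening: 0.155
grasp_force: 58.7
```

```bash
python3 - <<'E'
from st import *
p,r=pose();o=ctrl.get_obs();print(p,r.inv().apply(o["wrist_force"]).round(2))
for s in(-8,-13): print(s,(r.inv().apply(hc(s)+r.apply([0,0,.001])-p)*1e3).round(1))
E
```

```text
[0.56141014 0.17092793 0.09246813] [-4.9   0.23 -0.4 ]
-8 [-4.4 -0.1 -0.6]
-13 [ 0.6 -0.1 -0.6]
```

apply_moves:
  moves:
    - {"jaw": 0, "offset": [0.6, 0, 0], "rot": [0, 0, 0]}
    - {"jaw": 0, "offset": [0, 0, 0], "rot": [0, 0, 0]}
    - {"jaw": 0, "offset": [0.6, 0, 0], "rot": [0, 0, 0]}
    - {"jaw": 0, "offset": [0, 0, 0], "rot": [0, 0, 0]}
    - {"jaw": 0, "offset": [0, 0, 0], "rot": [0, 0, 0]}

```text
time_s: 45.08
eef_pos: [0.5612, 0.171, 0.0926]
eef_rot: [0.26, -0.02, 0.965, 0.005]
wrist_force: [6.1, -0.2, 3.5]
opening: 0.153
grasp_force: 58.7
```

```bash
python3 - <<'E'
from st import *
p,r=pose();o=ctrl.get_obs();print(p,r.inv().apply(o["wrist_force"]).round(2))
for s in(-8,-13): print(s,(r.inv().apply(hc(s)+r.apply([0,0,.001])-p)*1e3).round(1))
E
```

```text
[0.56123635 0.1709627  0.0926184 ] [-7.   -0.46  0.06]
-8 [-4.5 -0.1 -0.3]
-13 [ 0.5 -0.1 -0.4]
```

apply_moves:
  moves:
    - {"jaw": 0, "offset": [0.8, 0, 0], "rot": [0, 0, 0]}
    - {"jaw": 0, "offset": [0, 0, 0], "rot": [0, 0, 0]}
    - {"jaw": 0, "offset": [0, 0, 0], "rot": [0, 0, 0]}
    - {"jaw": 0, "offset": [0, 0, 0], "rot": [0, 0, 0]}
    - {"jaw": 0, "offset": [0, 0, 0], "rot": [0, 0, 0]}

```text
time_s: 45.7
eef_pos: [0.5612, 0.1709, 0.0928]
eef_rot: [0.261, -0.02, 0.965, 0.005]
wrist_force: [6.4, -0.6, 3.5]
opening: 0.15
grasp_force: 58.7
```

```bash
python3 - <<'E'
from st import *
p,r=pose();o=ctrl.get_obs();print(p,r.inv().apply(o["wrist_force"]).round(2))
print((r.inv().apply(hc(-13)+r.apply([0,0,.001])-p)*1e3).round(1))
im,W=cloud("top")
c0=p-r.apply([0,0,.0195])
w=W.reshape(-1,3);g=w[np.linalg.norm(w-c0,axis=1)<.1]
l=r.inv().apply(g-c0)*1e3;l=l[(abs(l[:,1])<10)&(l[:,2]<12)&(l[:,2]>-12)&(l[:,0]<-14)];print("butt end",np.percentile(l[:,0],[0,1,3]),len(l))
E
```

```text
[0.56117323 0.17094373 0.09275039] [-7.23 -0.88  0.17]
[ 0.5 -0.1 -0.2]
butt end [-55.1297576  -54.83535652 -54.49275928] 148
```

The button bottomed out: force is above 5 N, travel is about 5 mm, and the stylus hasn't slipped. Retreating to the rest.

apply_moves:
  moves:
    - {"jaw": 0, "offset": [-10, 0, 0], "rot": [0, 0, 0]}
    - {"jaw": 0, "offset": [-18, 0, 0], "rot": [0, 0, 0]}
    - {"jaw": 0, "offset": [-25, 0, 0], "rot": [0, 0, 0]}
    - {"jaw": 0, "offset": [-20, 0, 0], "rot": [0, 0, 0]}
    - {"jaw": 0, "offset": [0, 0, 0], "rot": [0, 0, 0]}

```text
time_s: 46.38
eef_pos: [0.6226, 0.1734, 0.1274]
eef_rot: [0.258, -0.02, 0.966, 0.005]
wrist_force: [-0.4, -0.5, -1.0]
opening: 0.153
grasp_force: 58.7
```

```bash
python3 - <<'E'
from st import *
p,r=pose();print(p,ctrl.get_obs()["opening"]);g=np.load("grasp.npy");Y=down(186.5)
plan([(p+[0,0,.09],r,0),(g+[0,0,.13],Y,0,3)],45)
E
```

```text
[0.62260538 0.17336067 0.12737537] 0.15337763212830052
[{"jaw":0,"offset":[-22,0,-39],"rot":[0,0,0]},{"jaw":0,"offset":[-23,0,-39],"rot":[0,0,0]},{"jaw":0,"offset":[22,36,0],"rot":[-0.2,5,-0.7]},{"jaw":0,"offset":[22,36,2],"rot":[-0.2,5,-0.6]},{"jaw":0,"offset":[21,36,5],"rot":[-0.1,5,-0.7]}]
[{"jaw":0,"offset":[20,37,6],"rot":[-0.2,4.9,-0.7]},{"jaw":0,"offset":[20,36,8],"rot":[-0.2,5,-0.7]},{"jaw":0,"offset":[18,37,10],"rot":[-0.2,5,-0.6]},{"jaw":0,"offset":[0,0,0],"rot":[0,0,0]},{"jaw":0,"offset":[0,0,0],"rot":[0,0,0]}]
[{"jaw":0,"offset":[0,0,0],"rot":[0,0,0]},{"jaw":0,"offset":[0,0,0],"rot":[0,0,0]},{"jaw":0,"offset":[0,0,0],"rot":[0,0,0]},{"jaw":0,"offset":[0,0,0],"rot":[0,0,0]},{"jaw":0,"offset":[0,0,0],"rot":[0,0,0]}]
end [0.4981 0.3829 0.149 ]
```

apply_moves:
  moves:
    - {"jaw": 0, "offset": [-22, 0, -39], "rot": [0, 0, 0]}
    - {"jaw": 0, "offset": [-23, 0, -39], "rot": [0, 0, 0]}
    - {"jaw": 0, "offset": [22, 36, 0], "rot": [-0.2, 5, -0.7]}
    - {"jaw": 0, "offset": [22, 36, 2], "rot": [-0.2, 5, -0.6]}
    - {"jaw": 0, "offset": [21, 36, 5], "rot": [-0.1, 5, -0.7]}

```text
time_s: 47.0
eef_pos: [0.5578, 0.2787, 0.1817]
eef_rot: [0.127, -0.039, 0.991, 0.002]
wrist_force: [0.8, -0.8, 0.6]
opening: 0.155
grasp_force: 58.7
```

apply_moves:
  moves:
    - {"jaw": 0, "offset": [20, 37, 6], "rot": [-0.2, 4.9, -0.7]}
    - {"jaw": 0, "offset": [20, 36, 8], "rot": [-0.2, 5, -0.7]}
    - {"jaw": 0, "offset": [18, 37, 10], "rot": [-0.2, 5, -0.6]}
    - {"jaw": 0, "offset": [0, 0, 0], "rot": [0, 0, 0]}
    - {"jaw": 0, "offset": [0, 0, 0], "rot": [0, 0, 0]}

```text
time_s: 47.62
eef_pos: [0.4968, 0.3821, 0.1479]
eef_rot: [-0.0, -0.057, 0.998, -0.001]
wrist_force: [0.2, 0.0, 0.4]
opening: 0.15
grasp_force: 58.8
```

apply_moves:
  moves:
    - {"jaw": 0, "offset": [0, 0, 0], "rot": [0, 0, 0]}
    - {"jaw": 0, "offset": [0, 0, 0], "rot": [0, 0, 0]}
    - {"jaw": 0, "offset": [0, 0, 0], "rot": [0, 0, 0]}
    - {"jaw": 0, "offset": [0, 0, 0], "rot": [0, 0, 0]}
    - {"jaw": 0, "offset": [0, 0, 0], "rot": [0, 0, 0]}

```text
time_s: 48.25
eef_pos: [0.498, 0.3828, 0.1492]
eef_rot: [0.001, -0.056, 0.998, 0.0]
wrist_force: [0.3, 0.1, 0.1]
opening: 0.153
grasp_force: 58.8
```

```bash
python3 - <<'E'
from st import *
p,r=pose();o=ctrl.get_obs();g=np.load("grasp.npy");Y=down(186.5);print(p,g,np.degrees((r.inv()*Y).as_rotvec()).round(2),o["opening"],o["grasp_force"])
for c in("scene","top"):
    im,W=cloud(c);w=W.reshape(-1,3);c0=p-r.apply([0,0,.0195]);q=w[np.linalg.norm(w-c0,axis=1)<.12]
    l=r.inv().apply(q-c0)*1e3;l=l[(abs(l[:,1])<14)&(abs(l[:,2])<14)&(abs(l[:,0])>14)]
    for lo in range(-60,110,20):
        m=(l[:,0]>lo)&(l[:,0]<lo+20)
        if m.sum()>3: print(c,lo,m.sum(),"y",np.percentile(l[m,1],[5,95]).round(1),"z",np.percentile(l[m,2],[5,95]).round(1))
plan([(g+[0,0,.04],Y,0),(g+[0,0,.003],Y,0,2)],40)
E
```

```text
[0.49799841 0.38281308 0.14919082] [0.49846024 0.3830493  0.01946541] [ 0.01  0.1  -0.04] 0.1525681920279979 58.77813220024109
scene -60 119 y [-7.5  5.8] z [-8.7  5.4]
scene -40 94 y [-7.2  5.7] z [-8.8 -1.3]
scene -20 25 y [-6.6  5.8] z [-8.4 -1.8]
scene 0 18 y [-7.2  2. ] z [-7.9 -5.4]
scene 20 34 y [-7.6 -0.1] z [-8.6 -5.3]
top -60 67 y [-8.6  5.6] z [-9.1  3.7]
top -40 78 y [-8.7  4.5] z [-8.7  4.9]
top 0 26 y [-8.5  3.4] z [-9.8  1.4]
top 20 91 y [-8.1  4.6] z [-8.3  1.9]
top 40 87 y [-8.4  5.2] z [-8.4  3.3]
top 60 46 y [-5.2  2. ] z [-5.6  0.1]
top 80 46 y [-4.5  1.5] z [-5.7  2. ]
top 100 14 y [-4.4  2.9] z [-4.6  0.8]
[{"jaw":0,"offset":[0,0,30],"rot":[0,0,0]},{"jaw":0,"offset":[0,0,30],"rot":[0,0,0]},{"jaw":0,"offset":[0,0,30],"rot":[0,0,0]},{"jaw":0,"offset":[0,0,37],"rot":[0,0,0]},{"jaw":0,"offset":[0,0,0],"rot":[0,0,0]}]
[{"jaw":0,"offset":[0,0,0],"rot":[0,0,0]},{"jaw":0,"offset":[0,0,0],"rot":[0,0,0]},{"jaw":0,"offset":[0,0,0],"rot":[0,0,0]},{"jaw":0,"offset":[0,0,0],"rot":[0,0,0]},{"jaw":0,"offset":[0,0,0],"rot":[0,0,0]}]
end [0.4981 0.3829 0.0221]
```

Stylus is straight in the grip. Lowering.

apply_moves:
  moves:
    - {"jaw": 0, "offset": [0, 0, 30], "rot": [0, 0, 0]}
    - {"jaw": 0, "offset": [0, 0, 30], "rot": [0, 0, 0]}
    - {"jaw": 0, "offset": [0, 0, 30], "rot": [0, 0, 0]}
    - {"jaw": 0, "offset": [0, 0, 32], "rot": [0, 0, 0]}
    - {"jaw": 0, "offset": [0, 0, 0], "rot": [0, 0, 0]}

```text
time_s: 48.98
eef_pos: [0.4958, 0.3818, 0.0242]
eef_rot: [-0.002, -0.056, 0.998, -0.001]
wrist_force: [-0.7, 0.6, -0.5]
opening: 0.154
grasp_force: 58.8
```

apply_moves:
  moves:
    - {"jaw": 0, "offset": [0, 0, 0], "rot": [0, 0, 0]}
    - {"jaw": 0, "offset": [0, 0, 0], "rot": [0, 0, 0]}
    - {"jaw": 0, "offset": [0, 0, 0], "rot": [0, 0, 0]}
    - {"jaw": 0, "offset": [0, 0, 0], "rot": [0, 0, 0]}
    - {"jaw": 0, "offset": [0, 0, 0], "rot": [0, 0, 0]}

```text
time_s: 49.6
eef_pos: [0.4982, 0.383, 0.0273]
eef_rot: [0.001, -0.056, 0.998, 0.0]
wrist_force: [-0.8, -0.0, 0.1]
opening: 0.15
grasp_force: 58.8
```

```bash
python3 - <<'E'
from st import *
p,r=pose();o=ctrl.get_obs();g=np.load("grasp.npy");print((r.inv().apply(g-p)*1e3).round(1),o["opening"],o["wrist_force"])
E
```

```text
[-0.2  0.   7.9] 0.15013052481269715 [-0.83548135 -0.02054518  0.11740053]
```

apply_moves:
  moves:
    - {"jaw": 0, "offset": [0, 0, 4], "rot": [0, 0, 0]}
    - {"jaw": 0, "offset": [0, 0, 3], "rot": [0, 0, 0]}
    - {"jaw": 0, "offset": [0, 0, 0], "rot": [0, 0, 0]}
    - {"jaw": 0, "offset": [0, 0, 0], "rot": [0, 0, 0]}
    - {"jaw": 0, "offset": [0, 0, 0], "rot": [0, 0, 0]}

```text
time_s: 50.22
eef_pos: [0.4981, 0.3829, 0.02]
eef_rot: [0.001, -0.056, 0.998, 0.0]
wrist_force: [1.1, -0.1, -0.5]
opening: 0.152
grasp_force: 58.9
```

apply_moves:
  moves:
    - {"jaw": 0.5, "offset": [0, 0, 0], "rot": [0, 0, 0]}
    - {"jaw": 0.5, "offset": [0, 0, 0], "rot": [0, 0, 0]}
    - {"jaw": 0.5, "offset": [0, 0, 0], "rot": [0, 0, 0]}
    - {"jaw": 0.5, "offset": [0, 0, 0], "rot": [0, 0, 0]}
    - {"jaw": 0.5, "offset": [0, 0, -20], "rot": [0, 0, 0]}

```text
time_s: 50.85
eef_pos: [0.4967, 0.3822, 0.039]
eef_rot: [-0.001, -0.056, 0.998, -0.001]
wrist_force: [-1.0, -0.1, 0.1]
opening: 0.502
grasp_force: 0.0
```

apply_moves:
  moves:
    - {"jaw": 0.5, "offset": [0, 0, -50], "rot": [0, 0, 0]}
    - {"jaw": 0.5, "offset": [0, 0, -50], "rot": [0, 0, 0]}
    - {"jaw": 0.5, "offset": [0, 0, -50], "rot": [0, 0, 0]}
    - {"jaw": 0.5, "offset": [0, 0, 0], "rot": [0, 0, 0]}
    - {"jaw": 0.5, "offset": [0, 0, 0], "rot": [0, 0, 0]}

```text
time_s: 51.48
eef_pos: [0.4977, 0.3829, 0.1909]
eef_rot: [0.001, -0.056, 0.998, 0.0]
wrist_force: [-0.2, -0.2, -0.1]
opening: 0.5
grasp_force: 0.0
```

```bash
python3 - <<'E'
from st import *
im,W=cloud("scene");save(im,"s10")
w=W.reshape(-1,3);w=w[~np.isnan(w[:,0])]
h=w[(abs(w[:,0]-.467)<.05)&(abs(w[:,1]+.018)<.06)&(w[:,2]>.138)&(w[:,2]<.156)];print("handle",len(h),rect(h))
r=ctrl.outline_of("scene","stylus")[0];q=W[r["region"]];q=q[(q[:,2]>.0425)&(q[:,2]<.051)];print("stylus",len(q),rect(q),np.median(q[:,2]))
E
```

```text
handle 270 (array([ 0.4687, -0.0179]), array([0.0177, 0.0723]), 1.54)
stylus 436 (array([0.4762, 0.3789]), array([0.1566, 0.0149]), 6.66) 0.04576016489792323
```

View pics/s10.png

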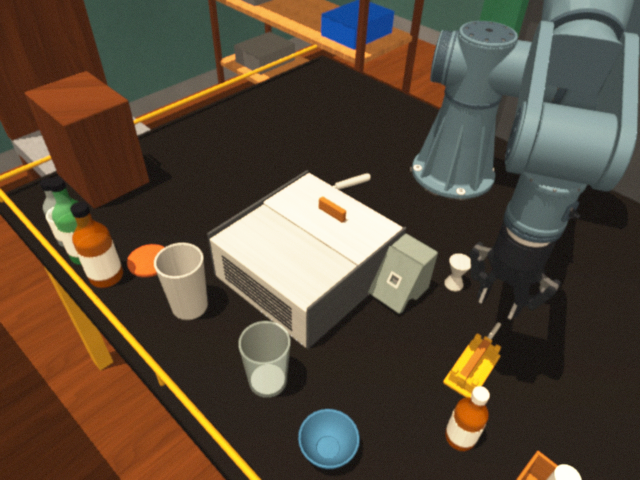

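The stylus lies in both troughs at (476,358), within 2 mm of where it started. The cover is shut, nothing has been knocked over, and the gripper is clear.

```bash
python3 -c "
from bench import ctrl
print(ctrl.hand_in())"
```

```text
the job is handed in; nothing more can be done
None
```

I've handed the job in, but the hand-in gave no pass/fail result: all four moulds are on the tray under the shut cover, the start button was pressed to its stop and held with the stylus, and the stylus is back on its rest with nothing knocked over.

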